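# Put the mixed-up test modules back in their docks

### The job

The red, yellow and green test modules have been put back in one another's docks. Move each one to the dock of its own colour, standing upright, centred and square on the dock plate between the lips; the empty black dock is free to use as a stopover. Do not drop or tip the modules over, and leave the multimeter, the circuit board and the spiral box where they are.

Things in the scene. Friction and masses are not known exactly. Their poses are not given: they have to be found in the camera images.
- red_module (a point): The red test module, loose: an upright aluminium enclosure with a red lid and red band, 64 mm long (its x), 40 mm wide (its y) and 50 mm tall, 0.17 to 0.35 kg; two binding posts (one red, one black) 12 mm high stand in the middle of its lid. This point is the centre of the enclosure, 25 mm above its underside; z up. Grip it from above across the 40 mm width. A half turn makes no difference to how it sits.
- yellow_module (a point): The yellow test module, loose: an upright aluminium enclosure with a yellow lid and yellow band, 64 mm long (its x), 40 mm wide (its y) and 50 mm tall, 0.17 to 0.35 kg; a white ceramic resistor 9 mm high sits in the middle of its lid. This point is the centre of the enclosure, 25 mm above its underside; z up. Grip it from above across the 40 mm width. A half turn makes no difference to how it sits.
- green_module (a point): The green test module, loose: an upright aluminium enclosure with a green lid and green band, 64 mm long (its x), 40 mm wide (its y) and 50 mm tall, 0.17 to 0.35 kg; a brass coaxial socket 14 mm high stands in the middle of its lid. This point is the centre of the enclosure, 25 mm above its underside; z up. Grip it from above across the 40 mm width. A half turn makes no difference to how it sits.
- red_dock: The red dock, fixed to the bench: a plate 100 mm long (its x), 60 mm wide (its y) and 4 mm thick, with a lip 6 mm thick across each short end that rises 8 mm above the plate, leaving 88 mm between the lips; the long sides are open. Origin: centre of the underside, on the bench; z up. A seated module stands on the plate, long side along the dock's x, its centre 29 mm above this origin. Holds a module of another colour at the start.
- yellow_dock: The yellow dock, fixed to the bench: a plate 100 mm long (its x), 60 mm wide (its y) and 4 mm thick, with a lip 6 mm thick across each short end that rises 8 mm above the plate, leaving 88 mm between the lips; the long sides are open. Origin: centre of the underside, on the bench; z up. A seated module stands on the plate, long side along the dock's x, its centre 29 mm above this origin. Holds a module of another colour at the start.
- green_dock: The green dock, fixed to the bench: a plate 100 mm long (its x), 60 mm wide (its y) and 4 mm thick, with a lip 6 mm thick across each short end that rises 8 mm above the plate, leaving 88 mm between the lips; the long sides are open. Origin: centre of the underside, on the bench; z up. A seated module stands on the plate, long side along the dock's x, its centre 29 mm above this origin. Holds a module of another colour at the start.
- spare_dock: The spare (plain black) dock, fixed to the bench: a plate 100 mm long (its x), 60 mm wide (its y) and 4 mm thick, with a lip 6 mm thick across each short end that rises 8 mm above the plate, leaving 88 mm between the lips; the long sides are open. Origin: centre of the underside, on the bench; z up. A seated module stands on the plate, long side along the dock's x, its centre 29 mm above this origin. Empty at the start.
- spiral_box: Bystander, loose: a blue-green box 85 x 85 x 55 mm with a white disc bearing a black spiral on top (59 mm in all). Origin: centre of its underside.
- multimeter: Bystander, loose: an orange and black hand multimeter lying face up, 150 (x) x 78 (y) x 45 mm tall. Origin: centre of its underside.
- circuit_board: Bystander, loose: a white circuit board with parts on it, 104 (x) x 75 (y) x 18 mm tall. Origin: centre of its underside.
Things that resemble listed ones, but are neither listed nor needed, are in the scene too. Of the things shaped like the green_dock, the green one is meant. Leave any orange look-alike of the part that bears red_module alone.

How it is judged (in metres and radians):
At the end, for the whole second after the job is handed in: Each module stands upright (within 0.08 rad) on the plate of the dock of its own colour, centre within 12 mm of the dock's centre horizontally and 26 to 32 mm above its underside, long sides parallel within 0.2 rad (either way round), released and at rest (horizontal distance between red_module and red_dock below 0.012 m and z of red_module in the frame of red_dock between 0.026 and 0.032 m and angle between the x axis of red_module and the x axis of red_dock, either way round below 0.2 rad and angle between each of red_module, yellow_module, green_module's own z axis and vertical below 0.08 rad and linear speed of each of red_box, yellow_box, green_box below 0.02 m/s and angular speed of each of red_box, yellow_box, green_box below 0.2 rad/s and horizontal distance between yellow_module and yellow_dock below 0.012 m and z of yellow_module in the frame of yellow_dock between 0.026 and 0.032 m and angle between the x axis of yellow_module and the x axis of yellow_dock, either way round below 0.2 rad and horizontal distance between green_module and green_dock below 0.012 m and z of green_module in the frame of green_dock between 0.026 and 0.032 m and angle between the x axis of green_module and the x axis of green_dock, either way round below 0.2 rad); the robot touches nothing.
It fails at once if a module is dropped, thrown or knocked (faster than 0.7 m/s with its centre less than 0.09 m above the bench) ((linear speed of red_box above 0.7 m/s and height (world z) of red_module below 0.09 m) or (linear speed of yellow_box above 0.7 m/s and height (world z) of yellow_module below 0.09 m) or (linear speed of green_box above 0.7 m/s and height (world z) of green_module below 0.09 m)).
It fails at once if a module is tipped by more than 0.7 rad (angle between any of red_module, yellow_module, green_module's own z axis and vertical above 0.7 rad).
It fails at once if the spiral box, the multimeter or the circuit board is moved by more than 25 mm (distance of any of spiral_box, multimeter, circuit_board from where it was at the start of the episode above 0.025 m).
It also fails if it takes over 106 s, if anything falls off the work surface, if the arm or the gripper's body presses on something with over 40 N, if the wrist force passes 120 N, or if a joint passes its speed limit or range.

### The arm

A 7-joint arm with a two-finger parallel gripper is mounted at the origin on the work surface. World frame = base frame: x ahead of the robot, y to its left, z up, the work surface at z = 0. Lengths are in mm, angles in rad, forces in N, time in s.
With the tool pointing down it reaches from about 400 to 850 mm from the base axis. Payload 4.4 kg.
Tool frame: the origin (TCP) lies between the finger pads; the fingertips stand 25 mm ahead of it and the grasp point (between the pads) lies 6 mm ahead of it; z points along the fingers, y is the direction in which the jaws open and shut (so a half turn about z gives the same grasp; the last joint's range is limited). The gripper opens to 94 mm and grips with 3 to 60 N. Pads are 16 mm wide; open, the fingers measure 119 mm over their backs; the gripper's body (75 mm by 177 mm) begins 78 mm behind the grasp point.
Start: joints at [-1.287, 0.628, 0.038, 1.517, -0.027, 0.996, -0.02], TCP at [222.738, 610.66, 230.478] pointing down, gripper open.
Joint ranges: [-3.06, 3.06], [-0.37, 2.12], [-1.25, 1.32], [0.18, 2.47], [-1.1, 4.24], [0.23, 1.98], [-2.94, 2.94]. Speed limits (rad/s): [2.57, 2.57, 3.14, 3.14, 3.14, 3.14, 3.14].

### API

Orientations are given as a unit quaternion [x, y, z, w].
In Python, from rig import r gives the robot as it stands.
- The arm moves only by the tool play_rows, never from a script. Its argument "targets" is a list of rows, each an object of numbers: "tx", "ty", "tz": the shift along the tool's x, y, z in m; "roll": the turn about the tool's z in degrees; "claw": the opening, from -1 (shut) to 1 (fully open), so that 0 is half open. A call has 1 to 5 rows; each row shifts and turns the commanded pose from where the row before left it, along the tool's axes as they then stand; what a row does not reach is not made up. A row lasts 1/12 s, in which the tool goes at most 41.7 mm and 7.16 degrees, less where a joint would pass 70% of its speed; a pose out of reach is approached as far as the arm can. A call with a gripper value outside its range is refused whole. The fingers move at their own pace and stop on an object; "force" is the grip in N (left out, the last holds). Time passes only in rows, so rows that do not move let the fingers close. It gives the time, the measured TCP pose, the force and the opening at its end, in the units of the state.
- r.get_obs(): the state, without advancing time (a new reading comes with each control period).
- r.camera(name): name is "scene" or "top" or "wrist"; returns a dict with "pixels" (420x560x3 uint8, red, green, blue), "fx", "fy", "cx", "cy" (pixels), "k1" (the pictures are not rectified: a ray, as slopes to the right and down, at radius r is drawn at 1 + k1 r^2 times it, then the intrinsics apply), "R" (3x3) and "t" (3): a world point X has camera coordinates R X + t; the wrist camera has in their place "T_tool_cam" (4x4, takes a point from camera to tool coordinates, whose origin is the TCP and whose axes are the flange's). Camera axes: x right, y down, z forward; pixel columns grow to the right and rows downward; lengths in mm; the calibration is good to about 2 mm. A picture is of the moment at which its call begins: read the wrist's pose just before it. There is no depth.
- r.job_done(): hands the job in, once; it reports no verdict.
The state is a dict: "time_s": time; "qpos": joint angles; "joint_velocities": joint speeds; "effort": joint torques, N m; "position": TCP position; "tool_rot": TCP orientation; "contact_force": force on the tool from outside, world axes, zero at the start; "wrist_torque": the same for the moment, N m; "finger_gap": opening from 0.0 (shut) to 1.0 (fully open).
Only numpy, scipy, OpenCV 4.12 (cv2) and the standard library are available. Lean on these libraries where they do the work, as an engineer would, in place of code of your own. Each camera call takes 0.05 s, during which the arm holds its last target. There are 200 camera calls.

## Working session

There is one attempt and no reset: what is moved stays moved. The work goes in short steps, Python scripts to look and compute and a tool call to move; the robot and the scene stay as the last step left them, time stands still between calls to the robot, and variables do not carry over. Pictures are saved under pics/ and viewed, about 12 in all and at most 16, crops included, and the job is handed in when it is done.

Besides the shell and the picture viewer there is one more tool, called after "Request:" as name(argument=value, ...), one argument or row to a line, values as JSON. play_rows: Moves the arm, as the interface text tells. Its arguments: {"type":"object","properties":{"targets":{"type":"array","items":{"type":"object","properties":{"tx":{"type":"number"},"ty":{"type":"number"},"tz":{"type":"number"},"roll":{"type":"number"},"claw":{"type":"number"}}}},"force":{"type":"number"}},"required":["targets"]}

```bash
mkdir -p pics; ls
python3 - <<'E'
from rig import r
import cv2,numpy as np
o=r.get_obs(); print({k:np.round(v,3).tolist() for k,v in o.items()})
for n in ["scene","top"]:
    c=r.camera(n); cv2.imwrite(f"pics/{n}0.png",c["pixels"][:,:,::-1])
    print(n,{k:np.round(v,4).tolist() for k,v in c.items() if k!="pixels"})
    np.savez(f"{n}0.npz",**c)
E
```

```text
pics
{'time_s': 0.0, 'qpos': [-1.287, 0.629, 0.038, 1.518, -0.027, 0.996, -0.02], 'joint_velocities': [0.002, -0.0, 0.002, 0.001, 0.0, 0.0, -0.001], 'effort': [0.001, -54.972, 1.144, -18.664, -0.052, 0.024, 0.0], 'position': [222.528, 610.067, 229.574], 'tool_rot': [0.174, 0.985, -0.001, -0.0], 'contact_force': [0.489, -0.352, 0.305], 'wrist_torque': [0.015, -0.03, -0.022], 'finger_gap': 0.997}
scene {'fx': 504.4077, 'fy': 504.4077, 'cx': 290.1669, 'cy': 207.9873, 'k1': -0.0584, 'R': [[-0.8326, 0.5537, -0.0129], [0.4523, 0.6662, -0.5929], [-0.3197, -0.4995, -0.8051]], 't': [457.2133, -227.0438, 1499.2907]}
top {'fx': 534.7145, 'fy': 534.7145, 'cx': 279.0156, 'cy': 210.3466, 'k1': 0.044, 'R': [[0.0184, -0.9998, 0.0114], [-0.9838, -0.0201, -0.1783], [0.1785, -0.008, -0.9839]], 't': [-14.2364, 587.5342, 1463.4038]}
```

View pics/scene0.png

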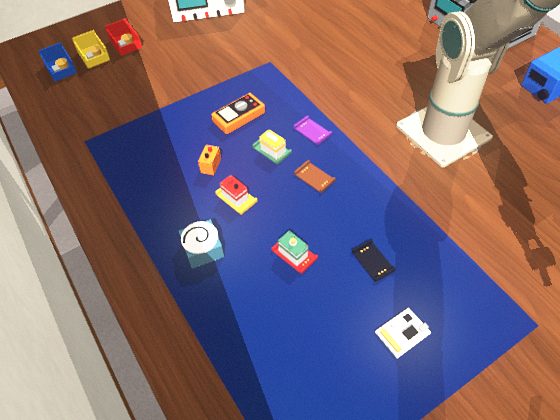

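View pics/top0.png

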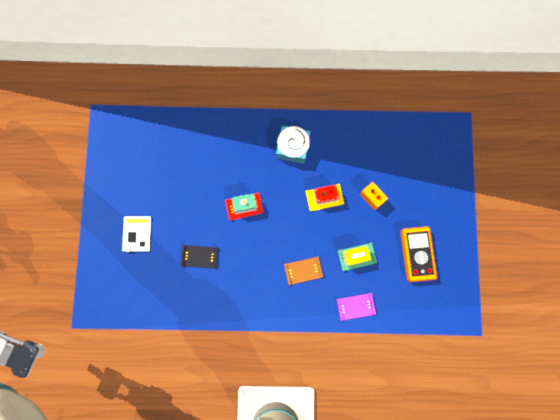

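```bash
cat > h.py <<'E'
import numpy as np,cv2
def K(c): return np.array([[c["fx"],0,c["cx"]],[0,c["fy"],c["cy"]],[0,0,1.]]),np.array([float(c["k1"]),0,0,0])
def rays(c,px,Rw=None,tw=None):
    "pixels -> camera centre, unit world rays"
    k,d=K(c); n=cv2.undistortPoints(np.array(px,float).reshape(-1,1,2),k,d)[:,0]
    v=np.c_[n,np.ones(len(n))]
    if Rw is None: Rw=np.array(c["R"]).T; tw=-Rw@np.array(c["t"])
    v=v@Rw.T
    return tw,v/np.linalg.norm(v,axis=1)[:,None]
def plane(c,px,z,**k):
    o,v=rays(c,px,**k); return o+v*((z-o[2])/v[:,2])[:,None]
def tri(obs):
    "[(o,v)] -> point, miss distance mm"
    A=[np.eye(3)-np.outer(v,v) for o,v in obs]; X=np.linalg.solve(sum(A),sum(a@o for a,(o,v) in zip(A,obs)))
    return X,max(np.linalg.norm(a@(X-o)) for a,(o,v) in zip(A,obs))
E
python3 - <<'E'
import cv2,numpy as np
from h import *
t=dict(np.load("top0.npz")); s=dict(np.load("scene0.npz"))
a=cv2.resize(t["pixels"][175:325,175:400],None,fx=2.6,fy=2.6,interpolation=cv2.INTER_CUBIC)
b=cv2.resize(s["pixels"][100:285,190:400],None,fx=2.6,fy=2.6,interpolation=cv2.INTER_CUBIC)
cv2.imwrite("pics/crop_top.png",a[:,:,::-1]);cv2.imwrite("pics/crop_scene.png",b[:,:,::-1])
print("cams",-t["R"].T@t["t"],-s["R"].T@s["t"])
P=dict(green_on_red=(245,203),red_on_yel=(327,194),yel_on_green=(357,256),spare=(200,257))
Q=dict(green_on_red=(293,242),red_on_yel=(235,185),yel_on_green=(272,140),spare=(373,261))
for n in P:
    o,v=rays(t,[P[n]]);o2,v2=rays(s,[Q[n]]);print(n,tri([(o,v[0]),(o2,v2[0])]),plane(t,[P[n]],54 if n!="spare" else 4).round(0))
E
```

```text
cams [ 317.02128216    9.23461309 1544.78541069] [ 962.7219839   647.01447459 1078.42662085]
green_on_red (array([606.17176487,  95.70048746,  49.01833996]), np.float64(2.00228200475655)) [[607.  94.  54.]]
red_on_yel (array([ 635.46917344, -136.82360656,   51.06875505]), np.float64(3.4970974947368902)) [[ 638. -139.   54.]]
yel_on_green (array([ 462.65957535, -223.79383963,   43.82019046]), np.float64(1.0149804461865335)) [[ 462. -223.   54.]]
spare (array([454.87377584, 224.22922466,  -4.60744857]), np.float64(2.2914968177076984)) [[456. 221.   4.]]
```

View pics/crop_top.png

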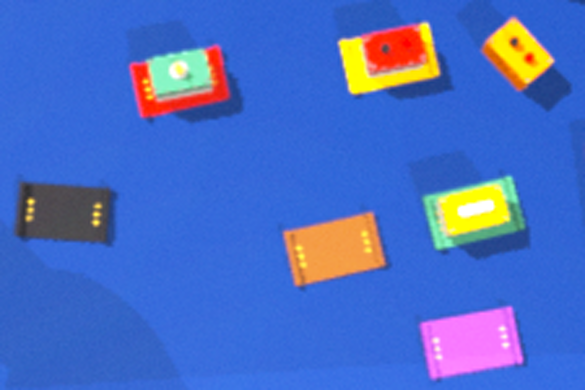

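View pics/crop_scene.png

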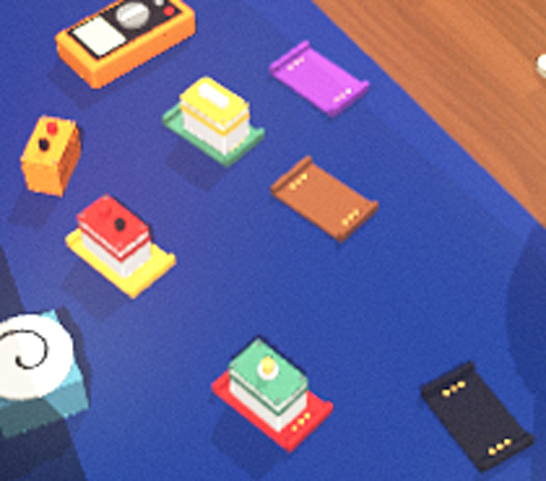

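```bash
cat > m.py <<'E'
import cv2,numpy as np
from h import *
t=dict(np.load("top0.npz")); s=dict(np.load("scene0.npz"))
rng=dict(red=[((0,150,90),(6,255,255)),((172,150,90),(180,255,255))],yellow=[((22,120,110),(36,255,255))],green=[((60,60,60),(92,255,220))],black=[((0,0,0),(180,120,75))])
def blob(c,col,at,w=26):
    h=cv2.cvtColor(c["pixels"],cv2.COLOR_RGB2HSV); m=sum(cv2.inRange(h,*map(np.array,q)) for q in rng[col])
    k=np.zeros_like(m); x,y=at; k[y-w:y+w,x-w:x+w]=255; m&=k
    p=np.argwhere(m>0)[:,::-1]
    n,l,st,ce=cv2.connectedComponentsWithStats(m,connectivity=8)
    keep=[i for i in range(1,n) if st[i,4]>=12]
    return np.argwhere(np.isin(l,keep))[:,::-1].astype(float)
def rect(c,px,z):
    P=plane(c,px,z)[:,:2].astype(np.float32); (x,y),(a,b),ang=cv2.minAreaRect(P)
    if a<b: a,b,ang=b,a,ang+90
    return np.round([x,y,a,b,(ang+90)%180-90],1)
if __name__=="__main__":
  T=dict(green=("green",(245,203),54),red=("red",(327,194),54),yellow=("yellow",(357,256),54),reddock=("red",(245,207),10),yellowdock=("yellow",(325,198),10),greendock=("green",(357,257),10),spare=("black",(200,257),10))
  S=dict(green=(293,242),red=(235,185),yellow=(272,140),reddock=(295,252),yellowdock=(237,195),greendock=(272,148),spare=(373,261))
  for n,(col,at,z) in T.items():
    bt=blob(t,col,at); bs=blob(s,col,S[n])
    R=rect(t,bt,z); R2=rect(s,bs,z)
    print(n,"top",R,len(bt),"scene",R2,len(bs))
E
python3 m.py
```

```text
Traceback (most recent call last):
  File "m.py", line 21, in <module>
    R=rect(t,bt,z); R2=rect(s,bs,z)
  File "m.py", line 13, in rect
    P=plane(c,px,z)[:,:2].astype(np.float32); (x,y),(a,b),ang=cv2.minAreaRect(P)
      ~~~~~^^^^^^^^
  File "h.py", line 11, in plane
    o,v=rays(c,px,**k); return o+v*((z-o[2])/v[:,2])[:,None]
        ~~~~^^^^^^^^^^
  File "h.py", line 5, in rays
    k,d=K(c); n=cv2.undistortPoints(np.array(px,float).reshape(-1,1,2),k,d)[:,0]
                ~~~~~~~~~~~~~~~~~~~^^^^^^^^^^^^^^^^^^^^^^^^^^^^^^^^^^^^^^^^
cv2.error: OpenCV(4.12.0) /io/opencv/modules/calib3d/src/undistort.dispatch.cpp:347: error: (-215:Assertion failed) CV_IS_MAT(_src) && CV_IS_MAT(_dst) && (_src->rows == 1 || _src->cols == 1) && (_dst->rows == 1 || _dst->cols == 1) && _src->cols + _src->rows - 1 == _dst->rows + _dst->cols - 1 && (CV_MAT_TYPE(_src->type) == CV_32FC2 || CV_MAT_TYPE(_src->type) == CV_64FC2) && (CV_MAT_TYPE(_dst->type) == CV_32FC2 || CV_MAT_TYPE(_dst->type) == CV_64FC2) in function 'cvUndistortPointsInternal'
```

Request:
play_rows(
  targets=[
    {"claw": 1},
  ],
)

```text
schema error: expected keys tx, ty, tz, roll, claw
```

```bash
python3 - <<'E'
import cv2,numpy as np
t=dict(np.load("top0.npz")); s=dict(np.load("scene0.npz"))
a=cv2.cvtColor(t["pixels"],cv2.COLOR_RGB2HSV);b=cv2.cvtColor(s["pixels"],cv2.COLOR_RGB2HSV)
for n,(x,y) in dict(glid=(238,205),gdock=(342,264),rlid=(332,193),rdock=(232,216),ylid=(350,258),ydock=(312,201),spare=(200,257),mat=(280,230)).items(): print("t",n,a[y,x])
for n,(x,y) in dict(glid=(284,240),gdock=(258,150),rlid=(228,181),rdock=(277,253),ylid=(266,140),ydock=(242,210),spare=(373,261)).items(): print("s",n,b[y,x])
E
sed -i 's/green=\[.*220))\],black/green=[((55,60,60),(92,255,255))],black/' m.py; python3 m.py
```

```text
t glid [ 77 116 245]
t gdock [ 76 113 242]
t rlid [  4 255 253]
t rdock [  4 255 255]
t ylid [ 30 255 255]
t ydock [ 30 255 255]
t spare [126  16  81]
t mat [111 194 219]
s glid [ 73  97 224]
s gdock [ 69  89 210]
s rlid [  0 180 254]
s rdock [  0 180 255]
s ylid [ 30 140 255]
s ydock [ 30 150 255]
s spare [124  55  70]
green top [608.8  97.7  59.5  42.1 -77.2] 260 scene [611.  104.5  71.8  48.3 -77.5] 343
red top [ 639.4 -135.8   60.9   41.   -77.3] 277 scene [ 639.8 -129.5   77.1   47.7  -82.5] 293
yellow top [ 464.4 -223.3   68.7   42.4  -74.9] 300 scene [ 467.9 -213.1   75.6   51.5  -76.5] 209
reddock top [605.8  99.3  99.9  60.1 -76.1] 277 scene [606.3 102.7 102.8  64.2 -75.6] 300
yellowdock top [ 637.5 -135.7  102.8   62.5  -77.3] 325 scene [ 637.5 -131.7  104.2   64.   -76.4] 249
greendock top [ 465.5 -229.2  102.2   59.7  -75.7] 299 scene [ 464.8 -224.7  106.1   66.   -75.1] 190
spare top [458.6 264.4  54.8  12.7  -6.5] 54 scene [458.6 228.2 102.6  60.9  87.1] 786
```

Request:
play_rows(
  targets=[
    {"tx": 0, "ty": 0, "tz": 0, "roll": 0, "claw": 1},
  ],
)

```text
time_s: 0.18
position: [222.6, 610.3, 229.9]
tool_rot: [0.174, 0.985, -0.001, -0.0]
contact_force: [-0.2, 0.4, 0.0]
finger_gap: 1.0
```

Request:
play_rows(
  targets=[
    {"tx": -0.0336, "ty": -0.0219, "tz": 0, "roll": 0, "claw": 1},
    {"tx": -0.0336, "ty": -0.0219, "tz": 0, "roll": 0, "claw": 1},
    {"tx": -0.0336, "ty": -0.0219, "tz": 0, "roll": 0, "claw": 1},
    {"tx": -0.0336, "ty": -0.0219, "tz": 0, "roll": 0, "claw": 1},
    {"tx": -0.0336, "ty": -0.0219, "tz": 0, "roll": 0, "claw": 1},
  ],
)

```text
time_s: 0.6
position: [343.7, 448.5, 230.3]
tool_rot: [0.174, 0.985, -0.0, -0.0]
contact_force: [1.4, -0.1, 0.4]
finger_gap: 0.998
```

Request:
play_rows(
  targets=[
    {"tx": -0.0336, "ty": -0.0219, "tz": 0, "roll": 0, "claw": 1},
    {"tx": -0.0336, "ty": -0.0219, "tz": 0, "roll": 0, "claw": 1},
    {"tx": -0.0336, "ty": -0.0219, "tz": 0, "roll": 0, "claw": 1},
    {"tx": -0.0336, "ty": -0.0219, "tz": 0, "roll": 0, "claw": 1},
    {"tx": -0.0336, "ty": -0.0219, "tz": 0, "roll": 0, "claw": 1},
  ],
)

```text
time_s: 1.02
position: [464.1, 288.0, 230.5]
tool_rot: [0.174, 0.985, 0.0, -0.0]
contact_force: [0.2, -0.3, 0.2]
finger_gap: 1.005
```

Request:
play_rows(
  targets=[
    {"tx": -0.0336, "ty": -0.0219, "tz": 0, "roll": 0, "claw": 1},
    {"tx": -0.0336, "ty": -0.0219, "tz": 0, "roll": 0, "claw": 1},
    {"tx": -0.0336, "ty": -0.0219, "tz": 0, "roll": 0, "claw": 1},
    {"tx": -0.0336, "ty": -0.0219, "tz": 0, "roll": 0, "claw": 1},
    {"tx": -0.0336, "ty": -0.0219, "tz": 0, "roll": 0, "claw": 1},
  ],
)

```text
time_s: 1.43
position: [584.4, 127.5, 230.4]
tool_rot: [0.174, 0.985, 0.0, -0.0]
contact_force: [0.7, 1.2, 0.0]
finger_gap: 0.999
```

Request:
play_rows(
  targets=[
    {"tx": -0.0336, "ty": -0.0219, "tz": 0, "roll": 7, "claw": 1},
    {"tx": 0, "ty": 0, "tz": 0, "roll": 7, "claw": 1},
    {"tx": 0, "ty": 0, "tz": 0, "roll": 7, "claw": 1},
    {"tx": 0, "ty": 0, "tz": 0, "roll": 7, "claw": 1},
    {"tx": 0, "ty": 0, "tz": 0, "roll": 7, "claw": 1},
  ],
)

```text
time_s: 1.85
position: [607.6, 96.8, 230.1]
tool_rot: [0.465, 0.885, -0.0, -0.0]
contact_force: [-0.2, 0.1, 0.8]
finger_gap: 1.003
```

Request:
play_rows(
  targets=[
    {"tx": 0, "ty": 0, "tz": 0, "roll": 7, "claw": 1},
    {"tx": 0, "ty": 0, "tz": 0, "roll": 7, "claw": 1},
    {"tx": 0, "ty": 0, "tz": 0, "roll": 7, "claw": 1},
    {"tx": 0, "ty": 0, "tz": 0, "roll": 0, "claw": 1},
  ],
)

```text
time_s: 2.18
position: [607.5, 97.4, 230.1]
tool_rot: [0.617, 0.787, -0.0, -0.0]
contact_force: [-0.8, -0.3, 0.1]
finger_gap: 0.997
```

```bash
cat > w.py <<'E'
from rig import r
import numpy as np,cv2
from scipy.spatial.transform import Rotation as Ro
from h import *
def wrist(name=None):
    o=r.get_obs(); c=r.camera("wrist"); T=np.eye(4); T[:3,:3]=Ro.from_quat(o["tool_rot"]).as_matrix(); T[:3,3]=o["position"]
    W=T@np.array(c["T_tool_cam"]); c["R"]=W[:3,:3].T; c["t"]=-c["R"]@W[:3,3]
    if name: cv2.imwrite(f"pics/{name}.png",c["pixels"][:,:,::-1]); np.savez(f"{name}.npz",**c)
    return o,c
def go(p,yaw):
    "moves in tool axes, m and deg, to bring TCP to p (mm) with the jaws along world yaw"
    o=r.get_obs(); M=Ro.from_quat(o["tool_rot"]).as_matrix(); d=M.T@(np.array(p)-o["position"])/1000
    y=np.degrees(np.arctan2(M[1,1],M[0,1])); roll=-((yaw-y+90)%180-90)
    print("at",np.round(o["position"],1),"jaw",round(y,1),"move m",d.round(4),"roll",round(roll,1),"t",round(o["time_s"],1),"gap",round(o["finger_gap"],3))
E
python3 - <<'E'
from w import *
o,c=wrist("w1"); print(np.round(c["T_tool_cam"],3).tolist(),c["fx"],c["cx"],c["cy"],c["k1"],np.round(o["qpos"],2))
go([608.8,97.7,200],14)
E
```

```text
[[0.0, -0.958, -0.288, 84.866], [1.0, -0.0, 0.0, 0.421], [-0.0, -0.288, 0.958, -154.269], [0.0, 0.0, 0.0, 1.0]] 330.6596078816814 281.60563019295876 202.89577476590958 -0.056637075105918096 [-0.41  0.6   0.33  1.63 -0.23  0.96  0.24]
at [607.5  97.4 230.2] jaw 14.1 move m [-0.      0.0014  0.0302] roll 0.1 t 2.2 gap 1.004
```

View pics/w1.png

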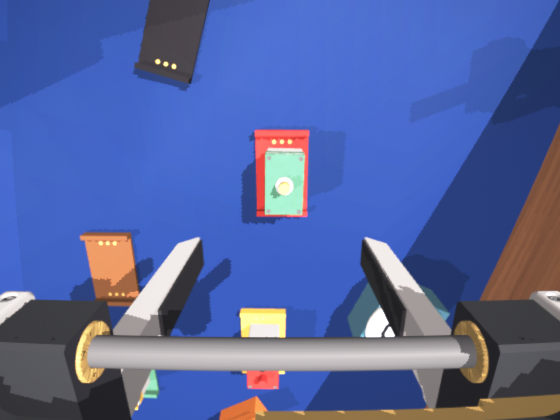

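```bash
cat >> w.py <<'E'
from m import blob,rect
def meas(c,col,at,z,w=60): 
    b=blob(c,col,at,w); print(col,z,rect(c,b,z),len(b)); return b
E
python3 - <<'E'
from w import *
c=dict(np.load("w1.npz")); t=dict(np.load("top0.npz"))
b=meas(c,"green",(285,185),54); meas(c,"red",(282,173),8)
h=cv2.cvtColor(c["pixels"],cv2.COLOR_RGB2HSV); print(h[205,280],h[180,260],h[40,170])
def ctr(b): return np.array(cv2.minAreaRect(b.astype(np.float32))[0])
for n,col,a1,a2 in (("glid","green",(285,185),(245,203)),("rdock","red",(282,173),(245,207))):
    p=ctr(blob(c,col,a1,60)); q=ctr(blob(t,col,a2,26))
    o,v=rays(c,[p]);o2,v2=rays(t,[q]); print(n,p,q,tri([(o,v[0]),(o2,v2[0])]))
E
```

```text
green 54 [608.7 103.   62.6  38.3 -77.6] 1846
red 8 [606.1 103.1 101.7  59.8 -76.5] 1344
[ 77  75 244] [  1 182 235] [150  17  75]
glid [283.46694946 183.75942993] [243.75       202.25003052] (array([610.68556976,  99.23050092,  37.68406559]), np.float64(1.4165888149429746))
rdock [281.5 173. ] [243.94116211 206.23529053] (array([607.8572878 , 101.03645641,  -8.11667271]), np.float64(1.2607582785381577))
```

Request:
play_rows(
  targets=[
    {"tx": -0.0375, "ty": 0.00125, "tz": 0.02, "roll": 1, "claw": 1},
    {"tx": -0.0375, "ty": 0.00125, "tz": 0.02, "roll": 0, "claw": 1},
    {"tx": 0, "ty": 0, "tz": 0, "roll": 0, "claw": 1},
    {"tx": 0, "ty": 0, "tz": 0, "roll": 0, "claw": 1},
  ],
)

```text
time_s: 2.57
position: [626.5, 22.8, 190.0]
tool_rot: [0.624, 0.782, -0.001, -0.0]
contact_force: [-0.2, 0.2, -0.1]
finger_gap: 0.998
```

```bash
cat >> w.py <<'E'
def two(c,d,P):
    "P: (name,col,pix in c,pix in d,half window)"
    for n,col,a1,a2,w in P:
        ob=[]
        for k,a in ((c,a1),(d,a2)):
            q=np.array(cv2.minAreaRect(blob(k,col,a,w).astype(np.float32))[0]); o,v=rays(k,[q]); ob.append((o,v[0]))
        X,e=tri(ob); print(n,X.round(1),"miss",round(e,2))
def pix(c,X):
    k,d=K(c); return cv2.projectPoints(np.array([X],float),cv2.Rodrigues(np.array(c["R"]))[0],np.array(c["t"]),k,d)[0][0,0].astype(int).tolist()
E
python3 - <<'E'
from w import *
o,d=wrist("w2"); c=dict(np.load("w1.npz"))
a=pix(d,[608.7,103,54]); b=pix(d,[606.1,103.1,8]); print(a,b)
meas(d,"green",a,54,70); meas(d,"red",b,8,75)
two(c,d,[("glid","green",(285,185),a,70),("rdock","red",(282,173),b,75)])
go([608.7,103,42],13)
E
```

```text
[281, 107] [279, 105]
green 54 [609.3 102.2  62.5  38.2 -78.1] 2888
red 8 [606.  103.9 101.   60.6 -76.5] 2598
glid [608.8 103.   51.1] miss 0.29
rdock [605.4 105.8  12.8] miss 0.34
at [626.9  25.4 190.7] jaw 13.0 move m [ 7.960e-02 -1.000e-04  1.487e-01] roll -0.0 t 2.6 gap 1.0
```

Request:
play_rows(
  targets=[
    {"tx": 0.0395, "ty": 0, "tz": 0.02, "roll": 0, "claw": 1},
    {"tx": 0.0395, "ty": 0, "tz": 0.03, "roll": 0, "claw": 1},
    {"tx": 0, "ty": 0, "tz": 0, "roll": 0, "claw": 1},
    {"tx": 0, "ty": 0, "tz": 0.03, "roll": 0, "claw": 1},
    {"tx": 0, "ty": 0, "tz": 0.03, "roll": 0, "claw": 1},
  ],
)

```text
time_s: 3.03
position: [612.7, 98.5, 88.4]
tool_rot: [0.62, 0.784, 0.002, 0.001]
contact_force: [0.3, 0.2, 0.3]
finger_gap: 1.0
```

Request:
play_rows(
  targets=[
    {"tx": 0, "ty": 0, "tz": 0.02, "roll": 0, "claw": 1},
    {"tx": 0, "ty": 0, "tz": 0.018, "roll": 0, "claw": 1},
    {"tx": 0, "ty": 0, "tz": 0, "roll": 0, "claw": 1},
    {"tx": 0, "ty": 0, "tz": 0, "roll": 0, "claw": 1},
    {"tx": 0, "ty": 0, "tz": 0, "roll": 0, "claw": 0.2},
  ],
)

```text
time_s: 3.45
position: [612.3, 95.9, 50.6]
tool_rot: [0.622, 0.783, 0.001, 0.0]
contact_force: [-0.4, -0.5, 0.9]
finger_gap: 0.964
```

Request:
play_rows(
  targets=[
    {"tx": 0, "ty": 0, "tz": 0, "roll": 0, "claw": 0.1},
    {"tx": 0, "ty": 0, "tz": 0, "roll": 0, "claw": -1},
    {"tx": 0, "ty": 0, "tz": 0, "roll": 0, "claw": -1},
    {"tx": 0, "ty": 0, "tz": 0, "roll": 0, "claw": -1},
    {"tx": 0, "ty": 0, "tz": 0, "roll": 0, "claw": -1},
  ],
  force=25,
)

```text
time_s: 3.87
position: [611.6, 94.9, 49.7]
tool_rot: [0.623, 0.782, 0.0, 0.0]
contact_force: [0.7, 0.7, -0.0]
finger_gap: 0.613
```

Run:
```python
from w import *
go([608.7,103,42],13)
t=dict(np.load("top0.npz"))
from m import rng
h=cv2.cvtColor(t["pixels"],cv2.COLOR_RGB2HSV); rng["black"]=[((0,0,0),(180,110,110))]
meas(t,"black",(200,257),8,26)
go([458.5,227,180],-3)
```

```text
at [611.6  94.9  49.7] jaw 13.0 move m [ 0.0085 -0.001   0.0077] roll -0.0 t 3.9 gap 0.613
black 8 [457.4 224.   98.9  57.5  86.5] 641
at [611.6  94.9  49.7] jaw 13.0 move m [ 0.163  -0.1195 -0.1304] roll 16.0 t 3.9 gap 0.613
```

Request:
play_rows(
  targets=[
    {"tx": 0.0085, "ty": -0.001, "tz": 0.0075, "roll": 0, "claw": 0.3},
    {"tx": 0, "ty": 0, "tz": 0, "roll": 0, "claw": 0.3},
    {"tx": 0, "ty": 0, "tz": 0, "roll": 0, "claw": 0.3},
  ],
)

```text
time_s: 4.12
position: [607.5, 104.1, 40.9]
tool_rot: [0.622, 0.783, -0.0, -0.001]
contact_force: [-0.2, -0.2, -1.2]
finger_gap: 0.65
```

Run:
```python
from w import *
go([608.7,103,42],13)
```

```text
at [607.5 104.1  40.9] jaw 13.0 move m [-0.0013  0.0009 -0.0011] roll 0.0 t 4.1 gap 0.65
```

Request:
play_rows(
  targets=[
    {"tx": 0, "ty": 0, "tz": 0, "roll": 0, "claw": -1},
    {"tx": 0, "ty": 0, "tz": 0, "roll": 0, "claw": -1},
    {"tx": 0, "ty": 0, "tz": 0, "roll": 0, "claw": -1},
    {"tx": 0, "ty": 0, "tz": 0, "roll": 0, "claw": -1},
    {"tx": 0, "ty": 0, "tz": 0, "roll": 0, "claw": -1},
  ],
  force=25,
)

```text
time_s: 4.53
position: [608.6, 102.7, 41.8]
tool_rot: [0.623, 0.782, 0.0, 0.0]
contact_force: [0.3, -0.2, -0.6]
finger_gap: 0.425
```

Request:
play_rows(
  targets=[
    {"tx": 0, "ty": 0, "tz": 0, "roll": 0, "claw": -1},
    {"tx": 0, "ty": 0, "tz": 0, "roll": 0, "claw": -1},
    {"tx": 0, "ty": 0, "tz": -0.015, "roll": 0, "claw": -1},
    {"tx": 0, "ty": 0, "tz": -0.025, "roll": 0, "claw": -1},
    {"tx": 0, "ty": 0, "tz": -0.025, "roll": 0, "claw": -1},
  ],
)

```text
time_s: 4.95
position: [607.3, 102.8, 106.3]
tool_rot: [0.623, 0.782, -0.001, -0.001]
contact_force: [1.1, 0.0, -2.1]
finger_gap: 0.422
```

Request:
play_rows(
  targets=[
    {"tx": 0, "ty": 0, "tz": -0.025, "roll": 0, "claw": -1},
    {"tx": 0, "ty": 0, "tz": -0.025, "roll": 0, "claw": -1},
    {"tx": 0, "ty": 0, "tz": -0.015, "roll": 0, "claw": -1},
    {"tx": 0, "ty": 0, "tz": 0, "roll": 0, "claw": -1},
  ],
)

```text
time_s: 5.28
position: [610.6, 103.1, 175.1]
tool_rot: [0.623, 0.782, 0.002, 0.002]
contact_force: [0.2, 0.1, -1.4]
finger_gap: 0.422
```

Run:
```python
from w import *
o,c=wrist("w3"); print(np.round(o["contact_force"],1))
a=pix(c,[606,103,8]); meas(c,"red",a,8,70)
print(pix(c,o["position"]+np.array([0,0,-10])))
go([458,227,170],-3)
```

```text
[ 0.2  0.1 -1.4]
red 8 [601.5 123.   61.3  60.  -76. ] 3155
[280, 264]
at [609.3 103.2 173. ] jaw 13.0 move m [ 0.1546 -0.1197  0.0027] roll 16.0 t 5.3 gap 0.423
```

View pics/w3.png

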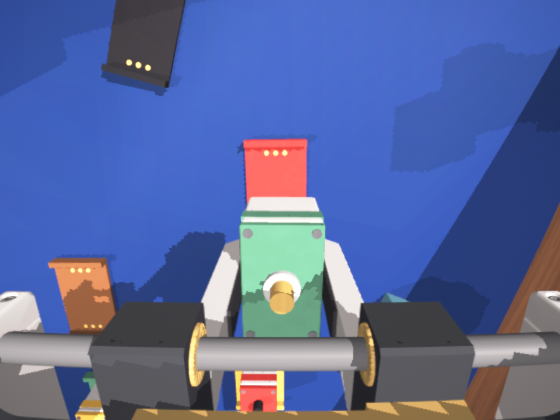

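Request:
play_rows(
  targets=[
    {"tx": 0.012, "ty": -0.009, "tz": 0, "roll": 0, "claw": -1},
    {"tx": 0.024, "ty": -0.0185, "tz": 0, "roll": 0, "claw": -1},
    {"tx": 0.024, "ty": -0.0185, "tz": 0, "roll": 0, "claw": -1},
    {"tx": 0.024, "ty": -0.0185, "tz": 0, "roll": 0, "claw": -1},
    {"tx": 0.024, "ty": -0.0185, "tz": 0, "roll": 0, "claw": -1},
  ],
)

```text
time_s: 5.75
position: [501.0, 189.9, 169.9]
tool_rot: [0.623, 0.782, -0.002, -0.001]
contact_force: [0.8, 0.0, -2.9]
finger_gap: 0.425
```

Request:
play_rows(
  targets=[
    {"tx": 0.024, "ty": -0.0185, "tz": 0, "roll": 0, "claw": -1},
    {"tx": 0.024, "ty": -0.0185, "tz": 0, "roll": 4, "claw": -1},
    {"tx": 0, "ty": 0, "tz": 0, "roll": 4, "claw": -1},
    {"tx": 0, "ty": 0, "tz": 0, "roll": 4, "claw": -1},
    {"tx": 0, "ty": 0, "tz": 0, "roll": 4, "claw": -1},
  ],
)

```text
time_s: 6.17
position: [454.9, 228.3, 170.2]
tool_rot: [0.726, 0.687, -0.002, -0.0]
contact_force: [1.2, -0.6, -1.6]
finger_gap: 0.424
```

Request:
play_rows(
  targets=[
    {"tx": 0, "ty": 0, "tz": 0, "roll": 0, "claw": -1},
    {"tx": 0, "ty": 0, "tz": 0, "roll": 0, "claw": -1},
  ],
)

```text
time_s: 6.33
position: [455.7, 227.8, 170.5]
tool_rot: [0.725, 0.689, -0.001, -0.0]
contact_force: [-1.1, 0.3, -1.9]
finger_gap: 0.423
```

Run:
```python
from w import *
go([458,227.5,173],-3)
o,c=wrist("w4")
from m import rng
rng["black"]=[((0,0,0),(180,110,110))]
b=blob(c,"black",pix(c,[458,262,8]),40); P=plane(c,b,8); M=Ro.from_euler("z",-87,degrees=True).as_matrix()
L=(P-[458,227.5,8])@np.array([[np.cos(1.518),np.sin(1.518),0],[-np.sin(1.518),np.cos(1.518),0],[0,0,1]]).T
print(np.percentile(L,[0.5,99.5],axis=0).round(1))
```

```text
at [455.7 227.8 170.5] jaw -2.9 move m [-0.0001  0.0023 -0.0025] roll 0.1 t 6.3 gap 0.423
[[ -3.3 -28.2   0. ]
 [ 50.9  30.5   0. ]]
```

View pics/w4.png

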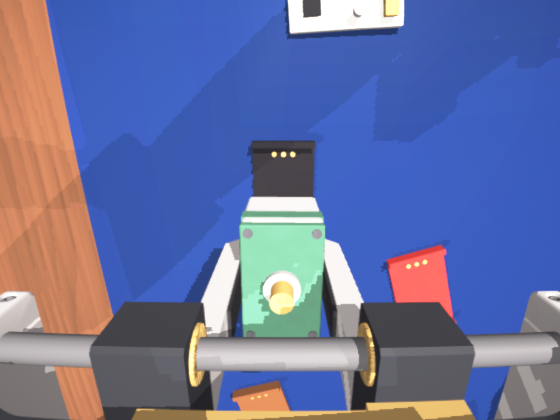

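Request:
play_rows(
  targets=[
    {"tx": 0, "ty": 0.001, "tz": 0.02, "roll": 0, "claw": -1},
    {"tx": 0, "ty": 0, "tz": 0.025, "roll": 0, "claw": -1},
    {"tx": 0, "ty": 0, "tz": 0.025, "roll": 0, "claw": -1},
    {"tx": 0, "ty": 0, "tz": 0.025, "roll": 0, "claw": -1},
    {"tx": 0, "ty": 0, "tz": 0.015, "roll": 0, "claw": -1},
  ],
)

```text
time_s: 6.8
position: [456.4, 227.3, 59.2]
tool_rot: [0.725, 0.689, -0.001, -0.001]
contact_force: [1.0, 0.3, -1.8]
finger_gap: 0.425
```

Request:
play_rows(
  targets=[
    {"tx": 0, "ty": 0, "tz": 0.006, "roll": 0, "claw": -1},
    {"tx": 0, "ty": 0, "tz": 0.003, "roll": 0, "claw": -1},
    {"tx": 0, "ty": 0, "tz": 0, "roll": 0, "claw": -1},
    {"tx": 0, "ty": 0, "tz": 0, "roll": 0, "claw": -1},
    {"tx": 0, "ty": 0, "tz": 0, "roll": 0, "claw": -1},
  ],
)

```text
time_s: 7.22
position: [458.3, 228.3, 53.7]
tool_rot: [0.726, 0.688, 0.001, 0.0]
contact_force: [-0.1, 0.2, -1.5]
finger_gap: 0.422
```

Request:
play_rows(
  targets=[
    {"tx": 0, "ty": 0, "tz": 0.005, "roll": 0, "claw": -1},
    {"tx": 0, "ty": 0, "tz": 0.004, "roll": 0, "claw": -1},
    {"tx": 0, "ty": 0, "tz": 0.002, "roll": 0, "claw": -1},
    {"tx": 0, "ty": 0, "tz": 0, "roll": 0, "claw": -1},
    {"tx": 0, "ty": 0, "tz": 0, "roll": 0, "claw": -1},
  ],
)

```text
time_s: 7.63
position: [457.5, 228.1, 41.7]
tool_rot: [0.726, 0.688, 0.0, -0.0]
contact_force: [-0.4, 1.4, -0.2]
finger_gap: 0.422
```

Request:
play_rows(
  targets=[
    {"tx": 0, "ty": 0, "tz": 0, "roll": 0, "claw": 0.6},
    {"tx": 0, "ty": 0, "tz": 0, "roll": 0, "claw": 0.6},
    {"tx": 0, "ty": 0, "tz": 0, "roll": 0, "claw": 0.6},
    {"tx": 0, "ty": 0, "tz": 0, "roll": 0, "claw": 0.6},
    {"tx": 0, "ty": 0, "tz": -0.01, "roll": 0, "claw": 0.6},
  ],
)

```text
time_s: 8.05
position: [456.6, 227.6, 50.9]
tool_rot: [0.726, 0.688, -0.001, -0.0]
contact_force: [0.0, -0.2, -0.1]
finger_gap: 0.742
```

Request:
play_rows(
  targets=[
    {"tx": 0, "ty": 0, "tz": -0.03, "roll": 0, "claw": 1},
    {"tx": 0, "ty": 0, "tz": -0.035, "roll": 0, "claw": 1},
    {"tx": 0, "ty": 0, "tz": -0.035, "roll": 0, "claw": 1},
    {"tx": 0, "ty": 0, "tz": -0.03, "roll": 0, "claw": 1},
    {"tx": 0, "ty": 0, "tz": -0.02, "roll": 0, "claw": 1},
  ],
)

```text
time_s: 8.47
position: [458.5, 228.2, 205.4]
tool_rot: [0.726, 0.688, 0.002, 0.0]
contact_force: [1.3, -0.5, -0.1]
finger_gap: 0.997
```

Request:
play_rows(
  targets=[
    {"tx": -0.0318, "ty": 0.0182, "tz": 0, "roll": 0, "claw": 1},
    {"tx": -0.0318, "ty": 0.0182, "tz": 0, "roll": 0, "claw": 1},
    {"tx": -0.0318, "ty": 0.0182, "tz": 0, "roll": 0, "claw": 1},
    {"tx": -0.0318, "ty": 0.0182, "tz": 0, "roll": 0, "claw": 1},
    {"tx": -0.0318, "ty": 0.0182, "tz": 0, "roll": 0, "claw": 1},
  ],
)

```text
time_s: 8.88
position: [540.4, 62.9, 202.7]
tool_rot: [0.726, 0.688, 0.0, 0.0]
contact_force: [0.9, 1.0, 0.0]
finger_gap: 1.0
```

Request:
play_rows(
  targets=[
    {"tx": -0.0318, "ty": 0.0182, "tz": 0, "roll": 0, "claw": 1},
    {"tx": -0.0318, "ty": 0.0182, "tz": 0, "roll": 0, "claw": 1},
    {"tx": -0.0318, "ty": 0.0182, "tz": 0, "roll": 0, "claw": 1},
    {"tx": -0.0318, "ty": 0.0182, "tz": 0, "roll": 0, "claw": 1},
    {"tx": -0.0318, "ty": 0.0182, "tz": 0, "roll": 0, "claw": 1},
  ],
)

```text
time_s: 9.3
position: [622.8, -100.9, 202.6]
tool_rot: [0.726, 0.688, 0.0, 0.0]
contact_force: [1.2, 1.0, -0.3]
finger_gap: 0.998
```

Request:
play_rows(
  targets=[
    {"tx": -0.0318, "ty": 0.0182, "tz": 0, "roll": -4, "claw": 1},
    {"tx": 0, "ty": 0, "tz": 0, "roll": -4, "claw": 1},
    {"tx": 0, "ty": 0, "tz": 0, "roll": -4, "claw": 1},
    {"tx": 0, "ty": 0, "tz": 0, "roll": -4, "claw": 1},
    {"tx": 0, "ty": 0, "tz": 0, "roll": 0, "claw": 1},
  ],
)

```text
time_s: 9.72
position: [638.6, -132.4, 202.3]
tool_rot: [0.622, 0.783, -0.0, -0.0]
contact_force: [-0.8, -0.7, -0.1]
finger_gap: 0.997
```

Run:
```python
from w import *
o,c=wrist("w5"); a=pix(c,[639,-132,54]);b=pix(c,[637,-132,8]); print(a,b)
meas(c,"red",a,54,60); meas(c,"yellow",b,8,70)
go([639,-132,190],13)
t,=[r.camera("top")]; meas(t,"green",(200,253),54,26); cv2.imwrite("pics/top1.png",t["pixels"][:,:,::-1])
```

```text
[281, 196] [279, 184]
red 54 [ 639.6 -132.3   66.1   38.3  -78. ] 2426
yellow 8 [ 637.2 -131.7  101.6   59.8  -76.5] 1237
at [ 638.7 -132.1  202.3] jaw 12.9 move m [0.0001 0.0003 0.0123] roll -0.1 t 9.8 gap 1.002
green 54 [459.  223.8  68.1  43.9  86.3] 346
```

View pics/w5.png

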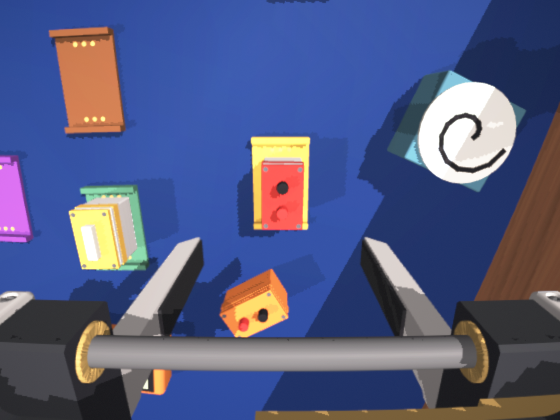

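Request:
play_rows(
  targets=[
    {"tx": -0.03, "ty": 0, "tz": 0.015, "roll": 0, "claw": 1},
    {"tx": -0.03, "ty": 0.001, "tz": 0.015, "roll": 0, "claw": 1},
    {"tx": 0, "ty": 0, "tz": 0, "roll": 0, "claw": 1},
  ],
)

```text
time_s: 10.07
position: [651.5, -197.2, 169.6]
tool_rot: [0.626, 0.78, -0.003, 0.0]
contact_force: [-1.2, -1.0, -0.0]
finger_gap: 1.0
```

Run:
```python
from w import *
c=dict(np.load("w5.npz")); o,d=wrist("w6"); a=pix(d,[639.6,-132.3,54]);b=pix(d,[637,-132,8]); print(a,b)
meas(d,"red",a,54,70); meas(d,"yellow",b,8,80)
two(c,d,[("rlid","red",(281,196),a,70),("ydock","yellow",(279,184),b,80)])
go([639.6,-132.5,42],12.7)
```

```text
[284, 127] [281, 123]
red 54 [ 639.7 -133.9   62.3   39.   -77.5] 3618
yellow 8 [ 637.  -131.8  101.4   60.1  -77.1] 1756
rlid [ 640.  -133.6   44.5] miss 0.25
ydock [ 636.2 -129.7    8.7] miss 0.02
at [ 651.8 -194.1  170.4] jaw 12.6 move m [0.0631 0.002  0.1283] roll -0.1 t 10.1 gap 0.993
```

Request:
play_rows(
  targets=[
    {"tx": 0.031, "ty": 0.001, "tz": 0.02, "roll": 0, "claw": 1},
    {"tx": 0.031, "ty": 0.001, "tz": 0.025, "roll": 0, "claw": 1},
    {"tx": 0, "ty": 0, "tz": 0, "roll": 0, "claw": 1},
    {"tx": 0, "ty": 0, "tz": 0, "roll": 0, "claw": 1},
  ],
)

```text
time_s: 10.45
position: [640.5, -124.4, 125.6]
tool_rot: [0.621, 0.784, 0.0, -0.002]
contact_force: [-0.5, 0.6, -0.4]
finger_gap: 0.999
```

```bash
python3 -c "
from w import *
go([639.7,-133,42],12.7)"
```

```text
at [ 640.5 -124.4  125.6] jaw 13.2 move m [-0.0085 -0.0025  0.0836] roll 0.5 t 10.4 gap 0.999
```

Request:
play_rows(
  targets=[
    {"tx": -0.002, "ty": -0.001, "tz": 0.02, "roll": 0, "claw": 1},
    {"tx": 0, "ty": 0, "tz": 0, "roll": 0, "claw": 1},
    {"tx": 0, "ty": 0, "tz": 0, "roll": 0, "claw": 1},
    {"tx": 0, "ty": 0, "tz": 0, "roll": 0, "claw": 1},
    {"tx": 0, "ty": 0, "tz": 0, "roll": 0, "claw": 1},
  ],
)

```text
time_s: 10.87
position: [641.6, -132.0, 108.0]
tool_rot: [0.623, 0.782, 0.0, 0.001]
contact_force: [-0.3, -0.1, -0.7]
finger_gap: 1.001
```

```bash
python3 -c "
from w import *
go([639.7,-133,42],12.7)"
```

```text
at [ 641.6 -132.   108. ] jaw 12.9 move m [-0.0005 -0.0022  0.066 ] roll 0.2 t 10.9 gap 1.001
```

Oscillation settles within a few rows; descend.

Request:
play_rows(
  targets=[
    {"tx": 0, "ty": -0.002, "tz": 0.02, "roll": 0, "claw": 1},
    {"tx": 0, "ty": 0, "tz": 0.02, "roll": 0, "claw": 1},
    {"tx": 0, "ty": 0, "tz": 0.015, "roll": 0, "claw": 1},
    {"tx": 0, "ty": 0, "tz": 0.009, "roll": 0, "claw": 1},
    {"tx": 0, "ty": 0, "tz": 0, "roll": 0, "claw": 1},
  ],
)

```text
time_s: 11.28
position: [638.0, -131.7, 41.4]
tool_rot: [0.623, 0.782, -0.001, -0.001]
contact_force: [-0.7, 0.5, -0.8]
finger_gap: 0.999
```

Request:
play_rows(
  targets=[
    {"tx": 0, "ty": 0, "tz": 0, "roll": 0, "claw": 0.3},
    {"tx": 0, "ty": 0, "tz": 0, "roll": 0, "claw": 0.3},
    {"tx": 0, "ty": 0, "tz": 0, "roll": 0, "claw": 0.3},
    {"tx": 0, "ty": 0, "tz": 0, "roll": 0, "claw": 0.3},
    {"tx": 0, "ty": 0, "tz": 0, "roll": 0, "claw": 0.3},
  ],
)

```text
time_s: 11.7
position: [639.4, -132.0, 43.5]
tool_rot: [0.623, 0.782, 0.0, 0.001]
contact_force: [0.0, 1.1, 0.1]
finger_gap: 0.682
```

Request:
play_rows(
  targets=[
    {"tx": 0, "ty": 0, "tz": 0.001, "roll": 0, "claw": -1},
    {"tx": 0, "ty": 0, "tz": 0, "roll": 0, "claw": -1},
    {"tx": 0, "ty": 0, "tz": 0, "roll": 0, "claw": -1},
    {"tx": 0, "ty": 0, "tz": 0, "roll": 0, "claw": -1},
    {"tx": 0, "ty": 0, "tz": 0, "roll": 0, "claw": -1},
  ],
  force=25,
)

```text
time_s: 12.12
position: [638.9, -131.9, 41.7]
tool_rot: [0.623, 0.782, -0.0, -0.0]
contact_force: [-0.2, -0.5, -0.7]
finger_gap: 0.425
```

Request:
play_rows(
  targets=[
    {"tx": 0, "ty": 0, "tz": 0, "roll": 0, "claw": -1},
    {"tx": 0, "ty": 0, "tz": 0, "roll": 0, "claw": -1},
    {"tx": 0, "ty": 0, "tz": -0.015, "roll": 0, "claw": -1},
    {"tx": 0, "ty": 0, "tz": -0.025, "roll": 0, "claw": -1},
    {"tx": 0, "ty": 0, "tz": -0.025, "roll": 0, "claw": -1},
  ],
)

```text
time_s: 12.53
position: [637.6, -131.6, 106.1]
tool_rot: [0.623, 0.782, -0.001, -0.002]
contact_force: [0.3, -0.6, -2.3]
finger_gap: 0.427
```

Request:
play_rows(
  targets=[
    {"tx": 0, "ty": 0, "tz": -0.025, "roll": 0, "claw": -1},
    {"tx": 0, "ty": 0, "tz": -0.025, "roll": 0, "claw": -1},
    {"tx": 0, "ty": 0, "tz": -0.015, "roll": 0, "claw": -1},
    {"tx": 0.014, "ty": 0.001, "tz": 0, "roll": 0, "claw": -1},
    {"tx": 0.025, "ty": 0.002, "tz": 0, "roll": 0, "claw": -1},
  ],
)

```text
time_s: 12.95
position: [633.0, -96.3, 172.2]
tool_rot: [0.625, 0.781, -0.001, 0.002]
contact_force: [0.0, 0.0, -2.4]
finger_gap: 0.426
```

Request:
play_rows(
  targets=[
    {"tx": 0.026, "ty": 0.002, "tz": 0, "roll": 0, "claw": -1},
    {"tx": 0.026, "ty": 0.002, "tz": 0, "roll": 0, "claw": -1},
    {"tx": 0.026, "ty": 0.002, "tz": 0, "roll": 0, "claw": -1},
    {"tx": 0.026, "ty": 0.002, "tz": 0, "roll": 0, "claw": -1},
    {"tx": 0.026, "ty": 0.002, "tz": 0, "roll": 0, "claw": -1},
  ],
)

```text
time_s: 13.37
position: [611.8, 38.4, 169.9]
tool_rot: [0.622, 0.783, -0.001, -0.001]
contact_force: [1.4, -0.4, -2.2]
finger_gap: 0.427
```

Request:
play_rows(
  targets=[
    {"tx": 0.026, "ty": 0.002, "tz": 0, "roll": 0, "claw": -1},
    {"tx": 0.026, "ty": 0.002, "tz": 0, "roll": 0, "claw": -1},
    {"tx": 0.014, "ty": 0.002, "tz": 0, "roll": 0, "claw": -1},
    {"tx": 0, "ty": 0, "tz": 0, "roll": 0, "claw": -1},
    {"tx": 0, "ty": 0, "tz": 0, "roll": 0, "claw": -1},
  ],
)

```text
time_s: 13.78
position: [604.0, 102.0, 170.8]
tool_rot: [0.622, 0.783, -0.001, -0.0]
contact_force: [-0.1, -0.1, -2.4]
finger_gap: 0.421
```

Request:
play_rows(
  targets=[
    {"tx": 0, "ty": 0, "tz": 0, "roll": 0, "claw": -1},
    {"tx": 0, "ty": 0, "tz": 0, "roll": 0, "claw": -1},
    {"tx": 0, "ty": 0, "tz": 0, "roll": 0, "claw": -1},
  ],
)

```text
time_s: 14.03
position: [605.0, 99.3, 171.7]
tool_rot: [0.624, 0.782, -0.0, 0.0]
contact_force: [-0.5, 0.3, -2.5]
finger_gap: 0.425
```

```bash
cat >> w.py <<'E'
def dockend(c,col,X,ang,w=50):
    "visible end of a dock, extents along/across its axes about X"
    f=np.radians(ang); u=np.array([np.cos(f),np.sin(f)]); p=pix(c,[X[0]+35*u[0],X[1]+35*u[1],8])
    P=plane(c,blob(c,col,p,w),8)[:,:2]-X; P=P[P@u>28]
    q=[P@u,P@np.array([-u[1],u[0]])]; print(col,"along max",np.percentile(q[0],99.5).round(1),"across",np.percentile(q[1],[.5,99.5]).round(1),len(P))
E
python3 - <<'E'
from w import *
o,c=wrist("w7"); dockend(c,"red",np.array([606,103.5]),103.5)
go([606,103.5,42],13.5)
E
```

```text
red along max 50.6 across [-29.3  30. ] 620
at [605.   99.7 171.8] jaw 12.8 move m [0.0036 0.0019 0.1298] roll -0.7 t 14.1 gap 0.423
```

View pics/w7.png

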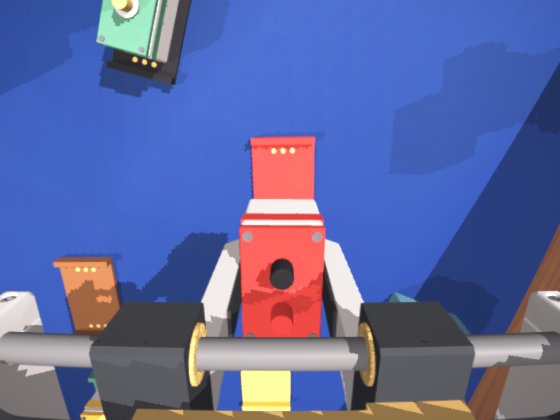

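Request:
play_rows(
  targets=[
    {"tx": 0.0045, "ty": 0.002, "tz": 0.015, "roll": -1, "claw": -1},
    {"tx": 0, "ty": 0, "tz": 0.025, "roll": 0, "claw": -1},
    {"tx": 0, "ty": 0, "tz": 0.025, "roll": 0, "claw": -1},
    {"tx": 0, "ty": 0, "tz": 0.025, "roll": 0, "claw": -1},
    {"tx": 0, "ty": 0, "tz": 0.018, "roll": 0, "claw": -1},
  ],
)

```text
time_s: 14.5
position: [605.0, 105.3, 61.9]
tool_rot: [0.616, 0.787, -0.001, -0.001]
contact_force: [0.5, -0.7, -2.5]
finger_gap: 0.423
```

Request:
play_rows(
  targets=[
    {"tx": 0, "ty": 0, "tz": 0.008, "roll": 0, "claw": -1},
    {"tx": 0, "ty": 0, "tz": 0, "roll": 0, "claw": -1},
    {"tx": 0, "ty": 0, "tz": 0, "roll": 0, "claw": -1},
    {"tx": 0, "ty": 0, "tz": 0, "roll": 0, "claw": -1},
    {"tx": 0, "ty": 0, "tz": 0, "roll": 0, "claw": -1},
  ],
)

```text
time_s: 14.92
position: [606.9, 106.2, 57.2]
tool_rot: [0.616, 0.788, 0.001, 0.001]
contact_force: [0.8, 0.3, -1.2]
finger_gap: 0.424
```

```bash
python3 -c "
from w import *
go([606,104.5,42],13.5)"
```

```text
at [606.9 106.2  57.2] jaw 13.9 move m [-0.0014 -0.0013  0.0152] roll 0.4 t 14.9 gap 0.424
```

Request:
play_rows(
  targets=[
    {"tx": -0.001, "ty": -0.001, "tz": 0.006, "roll": 0, "claw": -1},
    {"tx": 0, "ty": 0, "tz": 0.005, "roll": 0, "claw": -1},
    {"tx": 0, "ty": 0, "tz": 0.003, "roll": 0, "claw": -1},
    {"tx": 0, "ty": 0, "tz": 0, "roll": 0, "claw": -1},
    {"tx": 0, "ty": 0, "tz": 0, "roll": 0, "claw": -1},
  ],
)

```text
time_s: 15.33
position: [604.9, 104.9, 41.6]
tool_rot: [0.616, 0.788, -0.0, -0.0]
contact_force: [-0.2, 0.8, -1.4]
finger_gap: 0.421
```

Request:
play_rows(
  targets=[
    {"tx": 0, "ty": 0, "tz": 0, "roll": 0, "claw": -1},
    {"tx": 0, "ty": 0, "tz": 0, "roll": 0, "claw": -1},
  ],
)

```text
time_s: 15.5
position: [604.8, 104.9, 41.6]
tool_rot: [0.616, 0.788, -0.0, -0.0]
contact_force: [-0.5, -0.1, -2.3]
finger_gap: 0.427
```

```bash
python3 -c "
from w import *
go([606,104.5,42],13.5)"
```

```text
at [604.8 104.9  41.6] jaw 14.0 move m [-0.0007  0.001  -0.0004] roll 0.5 t 15.5 gap 0.427
```

Request:
play_rows(
  targets=[
    {"tx": 0, "ty": 0.001, "tz": 0.001, "roll": 0, "claw": -1},
    {"tx": 0, "ty": 0, "tz": 0.001, "roll": 0, "claw": -1},
    {"tx": 0, "ty": 0, "tz": 0, "roll": 0, "claw": -1},
    {"tx": 0, "ty": 0, "tz": 0, "roll": 0, "claw": -1},
  ],
)

```text
time_s: 15.83
position: [604.9, 104.9, 41.5]
tool_rot: [0.616, 0.788, -0.0, -0.001]
contact_force: [-6.4, -1.8, 14.7]
finger_gap: 0.426
```

Request:
play_rows(
  targets=[
    {"tx": 0, "ty": 0, "tz": -0.0015, "roll": 0, "claw": -1},
    {"tx": 0, "ty": 0, "tz": 0, "roll": 0, "claw": 0.6},
    {"tx": 0, "ty": 0, "tz": 0, "roll": 0, "claw": 0.6},
    {"tx": 0, "ty": 0, "tz": 0, "roll": 0, "claw": 0.6},
    {"tx": 0, "ty": 0, "tz": 0, "roll": 0, "claw": 0.6},
  ],
)

```text
time_s: 16.25
position: [606.1, 105.3, 41.0]
tool_rot: [0.616, 0.788, -0.0, 0.0]
contact_force: [-0.2, -0.3, 0.5]
finger_gap: 0.671
```

Request:
play_rows(
  targets=[
    {"tx": 0, "ty": 0, "tz": -0.02, "roll": 0, "claw": 0.6},
    {"tx": 0, "ty": 0, "tz": -0.035, "roll": 0, "claw": 0.6},
    {"tx": 0, "ty": 0, "tz": -0.035, "roll": 0, "claw": 0.6},
    {"tx": 0, "ty": 0, "tz": -0.035, "roll": 0, "claw": 1},
    {"tx": 0, "ty": 0, "tz": -0.03, "roll": 0, "claw": 1},
  ],
)

```text
time_s: 16.67
position: [606.3, 105.1, 198.4]
tool_rot: [0.616, 0.788, 0.0, 0.0]
contact_force: [0.2, -0.5, -0.5]
finger_gap: 0.907
```

Run:
```python
from w import *
o,c=wrist("w8"); meas(c,"red",pix(c,[606,104,54]),54,75)
go([464.5,-220,195],14)
```

```text
red 54 [603.3 114.2  88.2  52.1 -76.1] 2194
at [609.8 105.3 204.1] jaw 13.9 move m [-0.2808 -0.2195  0.0069] roll -0.1 t 16.7 gap 0.948
```

View pics/w8.png

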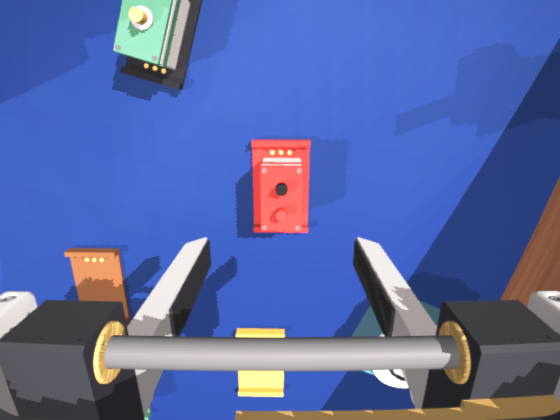

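Request:
play_rows(
  targets=[
    {"tx": -0.0281, "ty": -0.0217, "tz": 0, "roll": 0, "claw": 1},
    {"tx": -0.0281, "ty": -0.0217, "tz": 0, "roll": 0, "claw": 1},
    {"tx": -0.0281, "ty": -0.0217, "tz": 0, "roll": 0, "claw": 1},
    {"tx": -0.0281, "ty": -0.0217, "tz": 0, "roll": 0, "claw": 1},
    {"tx": -0.0281, "ty": -0.0217, "tz": 0, "roll": 0, "claw": 1},
  ],
)

```text
time_s: 17.13
position: [533.7, -58.5, 196.1]
tool_rot: [0.616, 0.788, 0.0, 0.0]
contact_force: [1.3, 0.1, 0.7]
finger_gap: 1.004
```

Request:
play_rows(
  targets=[
    {"tx": -0.0281, "ty": -0.0217, "tz": 0, "roll": 0, "claw": 1},
    {"tx": -0.0281, "ty": -0.0217, "tz": 0, "roll": 0, "claw": 1},
    {"tx": -0.0281, "ty": -0.0217, "tz": 0, "roll": 0, "claw": 1},
    {"tx": -0.0281, "ty": -0.0217, "tz": 0, "roll": 0, "claw": 1},
    {"tx": -0.0281, "ty": -0.0217, "tz": 0, "roll": 0, "claw": 1},
  ],
)

```text
time_s: 17.55
position: [462.3, -221.2, 196.1]
tool_rot: [0.616, 0.788, 0.0, 0.0]
contact_force: [0.9, -1.2, -0.5]
finger_gap: 1.005
```

Request:
play_rows(
  targets=[
    {"tx": 0, "ty": 0, "tz": 0, "roll": 0, "claw": 1},
    {"tx": 0, "ty": 0, "tz": 0, "roll": 0, "claw": 1},
    {"tx": 0, "ty": 0, "tz": 0, "roll": 0, "claw": 1},
    {"tx": 0, "ty": 0, "tz": 0, "roll": 0, "claw": 1},
  ],
)

```text
time_s: 17.88
position: [463.8, -218.3, 196.0]
tool_rot: [0.615, 0.789, 0.0, -0.0]
contact_force: [-0.6, 0.0, -0.2]
finger_gap: 1.002
```

Run:
```python
from w import *
o,c=wrist("w9"); a=pix(c,[464.5,-220,54]);b=pix(c,[465,-225,8]); print(a,b)
meas(c,"yellow",a,54,60); meas(c,"green",b,8,70)
go([464.5,-220,200],14)
```

```text
[281, 200] [280, 192]
yellow 54 [ 463.5 -218.1   67.2   39.8  -74.9] 690
green 8 [ 464.5 -225.6  100.9   60.   -75.9] 1735
at [ 463.9 -218.2  196. ] jaw 14.1 move m [-0.0019  0.0001 -0.004 ] roll 0.1 t 17.9 gap 1.0
```

Request:
play_rows(
  targets=[
    {"tx": -0.03, "ty": 0, "tz": 0.01, "roll": 0, "claw": 1},
    {"tx": -0.03, "ty": 0, "tz": 0.01, "roll": 0, "claw": 1},
    {"tx": 0, "ty": 0, "tz": 0, "roll": 0, "claw": 1},
    {"tx": 0, "ty": 0, "tz": 0, "roll": 0, "claw": 1},
    {"tx": 0, "ty": 0, "tz": 0, "roll": 0, "claw": 1},
  ],
)

```text
time_s: 18.35
position: [477.9, -276.4, 175.9]
tool_rot: [0.615, 0.788, 0.0, -0.001]
contact_force: [-0.0, 0.7, 0.3]
finger_gap: 1.0
```

Run:
```python
from w import *
c=dict(np.load("w9.npz")); o,d=wrist("w10")
a,b=pix(d,[464.5,-220,54]),pix(d,[465,-225,8])
meas(d,"yellow",a,54,70); meas(d,"green",b,8,80)
two(c,d,[("ylid","yellow",pix(c,[464.5,-220,54]),a,70),("gdock","green",pix(c,[465,-225,8]),b,80)])
go([464.5,-220,100],14)
```

```text
yellow 54 [ 464.2 -219.9   64.6   40.1  -75.9] 2852
green 8 [ 464.7 -225.7  101.5   60.4  -75.7] 2579
ylid [ 463.9 -219.9   44.3] miss 0.19
gdock [ 464.1 -224.     6.5] miss 0.01
at [ 477.9 -276.2  176.1] jaw 14.1 move m [0.0576 0.0007 0.0762] roll 0.1 t 18.4 gap 0.998
```

View pics/w10.png

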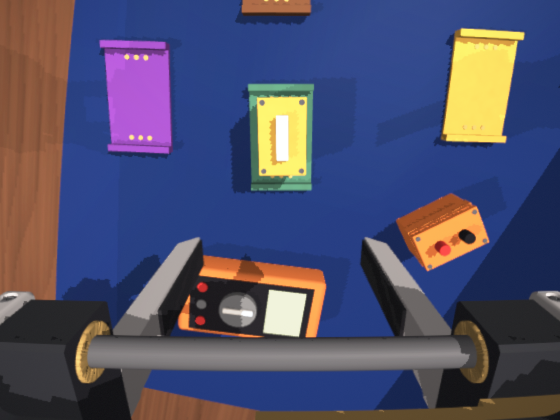

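Request:
play_rows(
  targets=[
    {"tx": 0.029, "ty": 0.0005, "tz": 0.01, "roll": 0, "claw": 1},
    {"tx": 0.0285, "ty": 0, "tz": 0.015, "roll": 0, "claw": 1},
    {"tx": 0, "ty": 0, "tz": 0.02, "roll": 0, "claw": 1},
    {"tx": 0, "ty": 0, "tz": 0.02, "roll": 0, "claw": 1},
    {"tx": 0, "ty": 0, "tz": 0, "roll": 0, "claw": 1},
  ],
)

```text
time_s: 18.82
position: [462.7, -218.9, 109.1]
tool_rot: [0.615, 0.789, -0.0, -0.003]
contact_force: [0.0, 0.1, -0.2]
finger_gap: 0.997
```

Request:
play_rows(
  targets=[
    {"tx": 0, "ty": 0, "tz": 0, "roll": 0, "claw": 1},
    {"tx": 0, "ty": 0, "tz": 0, "roll": 0, "claw": 1},
    {"tx": 0, "ty": 0, "tz": 0, "roll": 0, "claw": 1},
  ],
)

```text
time_s: 19.07
position: [465.0, -222.5, 112.5]
tool_rot: [0.616, 0.788, 0.0, 0.001]
contact_force: [1.2, -0.6, 0.2]
finger_gap: 0.999
```

```bash
python3 -c "
from w import *
go([464.2,-219.9,42],14)"
```

```text
at [ 465.  -222.5  112.5] jaw 14.0 move m [ 0.0028 -0.0003  0.0705] roll -0.0 t 19.1 gap 0.999
```

Request:
play_rows(
  targets=[
    {"tx": 0.0015, "ty": 0, "tz": 0.02, "roll": 0, "claw": 1},
    {"tx": 0, "ty": 0, "tz": 0.02, "roll": 0, "claw": 1},
    {"tx": 0, "ty": 0, "tz": 0.02, "roll": 0, "claw": 1},
    {"tx": 0, "ty": 0, "tz": 0.01, "roll": 0, "claw": 1},
    {"tx": 0, "ty": 0, "tz": 0, "roll": 0, "claw": 0.3},
  ],
)

```text
time_s: 19.48
position: [463.2, -220.5, 40.2]
tool_rot: [0.616, 0.788, -0.0, -0.001]
contact_force: [-0.1, 1.1, 0.3]
finger_gap: 0.957
```

Request:
play_rows(
  targets=[
    {"tx": 0, "ty": 0, "tz": 0, "roll": 0, "claw": 0.3},
    {"tx": 0, "ty": 0, "tz": 0, "roll": 0, "claw": 0.3},
    {"tx": 0, "ty": 0, "tz": 0, "roll": 0, "claw": 0.3},
    {"tx": 0, "ty": 0, "tz": 0, "roll": 0, "claw": 0.3},
  ],
)

```text
time_s: 19.82
position: [464.5, -221.0, 42.2]
tool_rot: [0.616, 0.788, 0.0, 0.001]
contact_force: [0.6, -0.4, 0.3]
finger_gap: 0.685
```

```bash
python3 -c "
from w import *
go([464.2,-219.9,42],14)"
```

```text
at [ 464.5 -221.    42.2] jaw 14.0 move m [ 0.0011 -0.      0.0002] roll -0.0 t 19.8 gap 0.685
```

Request:
play_rows(
  targets=[
    {"tx": 0.001, "ty": 0, "tz": 0, "roll": 0, "claw": -1},
    {"tx": 0, "ty": 0, "tz": 0, "roll": 0, "claw": -1},
    {"tx": 0, "ty": 0, "tz": 0, "roll": 0, "claw": -1},
    {"tx": 0, "ty": 0, "tz": 0, "roll": 0, "claw": -1},
    {"tx": 0, "ty": 0, "tz": 0, "roll": 0, "claw": -1},
  ],
  force=25,
)

```text
time_s: 20.23
position: [463.7, -219.6, 41.4]
tool_rot: [0.616, 0.788, 0.0, 0.0]
contact_force: [-0.8, 0.6, 2.6]
finger_gap: 0.424
```

Request:
play_rows(
  targets=[
    {"tx": 0, "ty": 0, "tz": 0, "roll": 0, "claw": -1},
    {"tx": 0, "ty": 0, "tz": 0, "roll": 0, "claw": -1},
    {"tx": 0, "ty": 0, "tz": -0.015, "roll": 0, "claw": -1},
    {"tx": 0, "ty": 0, "tz": -0.025, "roll": 0, "claw": -1},
    {"tx": 0, "ty": 0, "tz": -0.025, "roll": 0, "claw": -1},
  ],
)

```text
time_s: 20.65
position: [462.4, -219.3, 105.9]
tool_rot: [0.616, 0.788, -0.001, -0.002]
contact_force: [0.5, 0.2, -3.2]
finger_gap: 0.426
```

Request:
play_rows(
  targets=[
    {"tx": 0, "ty": 0, "tz": -0.025, "roll": 0, "claw": -1},
    {"tx": 0, "ty": 0, "tz": -0.025, "roll": 0, "claw": -1},
    {"tx": 0, "ty": 0, "tz": -0.015, "roll": 0, "claw": -1},
    {"tx": 0.003, "ty": 0.012, "tz": 0, "roll": 0, "claw": -1},
    {"tx": 0.0055, "ty": 0.0236, "tz": 0, "roll": 0, "claw": -1},
  ],
)

```text
time_s: 21.07
position: [494.7, -204.1, 171.5]
tool_rot: [0.618, 0.786, -0.001, -0.0]
contact_force: [0.0, -0.1, -2.3]
finger_gap: 0.422
```

Request:
play_rows(
  targets=[
    {"tx": 0.0055, "ty": 0.0236, "tz": 0, "roll": 0, "claw": -1},
    {"tx": 0.0055, "ty": 0.0236, "tz": 0, "roll": 0, "claw": -1},
    {"tx": 0.0055, "ty": 0.0236, "tz": 0, "roll": 0, "claw": -1},
    {"tx": 0.0055, "ty": 0.0236, "tz": 0, "roll": 0, "claw": -1},
    {"tx": 0.0055, "ty": 0.0236, "tz": 0, "roll": 0, "claw": -1},
  ],
)

```text
time_s: 21.48
position: [604.8, -145.7, 169.0]
tool_rot: [0.616, 0.788, -0.0, -0.001]
contact_force: [-0.6, 0.2, -3.5]
finger_gap: 0.426
```

Request:
play_rows(
  targets=[
    {"tx": 0.0055, "ty": 0.0236, "tz": 0, "roll": 0.6, "claw": -1},
    {"tx": 0.0025, "ty": 0.012, "tz": 0, "roll": 0, "claw": -1},
    {"tx": 0, "ty": 0, "tz": 0, "roll": 0, "claw": -1},
    {"tx": 0, "ty": 0, "tz": 0, "roll": 0, "claw": -1},
    {"tx": 0, "ty": 0, "tz": 0, "roll": 0, "claw": -1},
  ],
)

```text
time_s: 21.9
position: [635.1, -132.0, 169.9]
tool_rot: [0.62, 0.784, -0.001, -0.001]
contact_force: [-0.1, 0.8, -1.7]
finger_gap: 0.425
```

Request:
play_rows(
  targets=[
    {"tx": 0, "ty": 0, "tz": 0, "roll": 0, "claw": -1},
    {"tx": 0, "ty": 0, "tz": 0, "roll": 0, "claw": -1},
    {"tx": 0, "ty": 0, "tz": 0, "roll": 0, "claw": -1},
  ],
)

```text
time_s: 22.15
position: [636.1, -132.2, 171.4]
tool_rot: [0.621, 0.784, -0.0, -0.0]
contact_force: [0.6, -0.6, -2.2]
finger_gap: 0.427
```

Run:
```python
from w import *
o,c=wrist("w11"); dockend(c,"yellow",np.array([637,-131.5]),103)
print(o["contact_force"]);go([637.2,-132,42],13.2)
```

```text
yellow along max 49.5 across [-30.   29.7] 1270
[ 0.62507432 -0.57122891 -2.221222  ]
at [ 636.3 -132.   171.5] jaw 13.3 move m [-0.0002  0.0009  0.1295] roll 0.1 t 22.2 gap 0.43
```

View pics/w11.png

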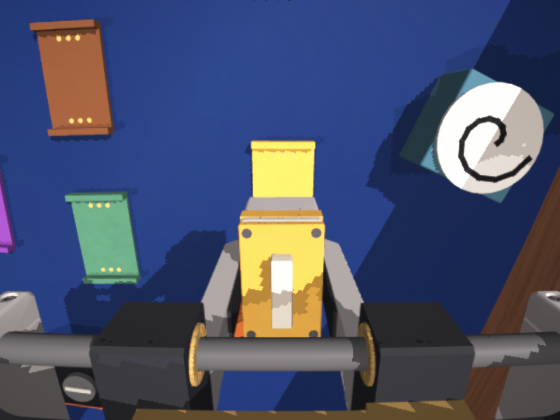

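Request:
play_rows(
  targets=[
    {"tx": 0, "ty": 0.001, "tz": 0.015, "roll": 0, "claw": -1},
    {"tx": 0, "ty": 0, "tz": 0.025, "roll": 0, "claw": -1},
    {"tx": 0, "ty": 0, "tz": 0.025, "roll": 0, "claw": -1},
    {"tx": 0, "ty": 0, "tz": 0.025, "roll": 0, "claw": -1},
    {"tx": 0, "ty": 0, "tz": 0.018, "roll": 0, "claw": -1},
  ],
)

```text
time_s: 22.62
position: [636.7, -131.1, 61.4]
tool_rot: [0.62, 0.784, -0.0, -0.001]
contact_force: [-0.4, 0.1, -1.9]
finger_gap: 0.425
```

Request:
play_rows(
  targets=[
    {"tx": 0, "ty": 0, "tz": 0.008, "roll": 0, "claw": -1},
    {"tx": 0, "ty": 0, "tz": 0, "roll": 0, "claw": -1},
    {"tx": 0, "ty": 0, "tz": 0, "roll": 0, "claw": -1},
    {"tx": 0, "ty": 0, "tz": 0, "roll": 0, "claw": -1},
    {"tx": 0, "ty": 0, "tz": 0, "roll": 0, "claw": -1},
  ],
)

```text
time_s: 23.03
position: [638.8, -131.6, 56.8]
tool_rot: [0.62, 0.785, 0.001, 0.001]
contact_force: [-0.9, -0.6, -1.9]
finger_gap: 0.424
```

```bash
python3 -c "
from w import *
go([637.2,-132,41.5],13.2)"
```

```text
at [ 638.8 -131.6   56.8] jaw 13.4 move m [ 0.     -0.0016  0.0153] roll 0.2 t 23.0 gap 0.424
```

Request:
play_rows(
  targets=[
    {"tx": 0, "ty": -0.001, "tz": 0.006, "roll": 0, "claw": -1},
    {"tx": 0, "ty": 0, "tz": 0.005, "roll": 0, "claw": -1},
    {"tx": 0, "ty": 0, "tz": 0.003, "roll": 0, "claw": -1},
    {"tx": 0, "ty": 0, "tz": 0, "roll": 0, "claw": -1},
    {"tx": 0, "ty": 0, "tz": 0, "roll": 0, "claw": -1},
  ],
)

```text
time_s: 23.45
position: [636.6, -131.4, 41.3]
tool_rot: [0.62, 0.785, 0.0, -0.0]
contact_force: [-1.0, 0.2, 2.0]
finger_gap: 0.422
```

Request:
play_rows(
  targets=[
    {"tx": 0, "ty": 0, "tz": 0.001, "roll": 0, "claw": -1},
    {"tx": 0, "ty": 0, "tz": 0, "roll": 0, "claw": -1},
    {"tx": 0, "ty": 0, "tz": 0, "roll": 0, "claw": -1},
  ],
)

```text
time_s: 23.7
position: [636.6, -131.4, 41.3]
tool_rot: [0.62, 0.785, 0.0, -0.0]
contact_force: [-2.8, 0.4, 6.7]
finger_gap: 0.423
```

Request:
play_rows(
  targets=[
    {"tx": 0, "ty": 0, "tz": -0.001, "roll": 0, "claw": -1},
    {"tx": 0, "ty": 0, "tz": 0, "roll": 0, "claw": 0.6},
    {"tx": 0, "ty": 0, "tz": 0, "roll": 0, "claw": 0.6},
    {"tx": 0, "ty": 0, "tz": 0, "roll": 0, "claw": 0.6},
    {"tx": 0, "ty": 0, "tz": 0, "roll": 0, "claw": 0.6},
  ],
)

```text
time_s: 24.12
position: [636.7, -131.5, 41.1]
tool_rot: [0.62, 0.785, -0.0, 0.0]
contact_force: [-0.2, -0.1, -0.4]
finger_gap: 0.67
```

Request:
play_rows(
  targets=[
    {"tx": 0, "ty": 0, "tz": -0.02, "roll": 0, "claw": 0.6},
    {"tx": 0, "ty": 0, "tz": -0.035, "roll": 0, "claw": 0.6},
    {"tx": 0, "ty": 0, "tz": -0.035, "roll": 0, "claw": 0.6},
    {"tx": 0, "ty": 0, "tz": -0.035, "roll": 0, "claw": 1},
    {"tx": 0, "ty": 0, "tz": -0.03, "roll": 0, "claw": 1},
  ],
)

```text
time_s: 24.53
position: [637.0, -131.7, 198.5]
tool_rot: [0.62, 0.784, 0.0, 0.001]
contact_force: [-0.0, -0.5, 0.0]
finger_gap: 0.911
```

Request:
play_rows(
  targets=[
    {"tx": 0.0356, "ty": -0.0084, "tz": 0, "roll": 0, "claw": 1},
    {"tx": 0.0356, "ty": -0.0084, "tz": 0, "roll": 0, "claw": 1},
    {"tx": 0.0356, "ty": -0.0084, "tz": 0, "roll": 0, "claw": 1},
    {"tx": 0.0356, "ty": -0.0084, "tz": 0, "roll": 0, "claw": 1},
    {"tx": 0.0356, "ty": -0.0084, "tz": 0, "roll": 0, "claw": 1},
  ],
)

```text
time_s: 24.95
position: [553.8, 33.3, 196.4]
tool_rot: [0.62, 0.784, 0.0, 0.0]
contact_force: [-0.1, 0.7, -0.2]
finger_gap: 0.997
```

Request:
play_rows(
  targets=[
    {"tx": 0.0356, "ty": -0.0084, "tz": 0, "roll": 0, "claw": 1},
    {"tx": 0.0356, "ty": -0.0084, "tz": 0, "roll": 0, "claw": 1},
    {"tx": 0.0356, "ty": -0.0084, "tz": 0, "roll": 0, "claw": 1},
    {"tx": 0.0356, "ty": -0.0084, "tz": 0, "roll": 0, "claw": 1},
    {"tx": 0.0356, "ty": -0.0084, "tz": 0, "roll": 0, "claw": 1},
  ],
)

```text
time_s: 25.37
position: [471.8, 196.9, 196.4]
tool_rot: [0.62, 0.784, 0.0, 0.0]
contact_force: [0.5, -0.1, -1.1]
finger_gap: 1.0
```

Request:
play_rows(
  targets=[
    {"tx": 0.0356, "ty": -0.0084, "tz": 0, "roll": 4, "claw": 1},
    {"tx": 0, "ty": 0, "tz": 0, "roll": 4, "claw": 1},
    {"tx": 0, "ty": 0, "tz": 0, "roll": 4, "claw": 1},
    {"tx": 0, "ty": 0, "tz": 0, "roll": 4, "claw": 1},
    {"tx": 0, "ty": 0, "tz": 0, "roll": 0, "claw": 1},
  ],
)

```text
time_s: 25.78
position: [456.2, 228.6, 196.2]
tool_rot: [0.724, 0.69, 0.0, 0.0]
contact_force: [0.0, -0.3, 0.2]
finger_gap: 1.0
```

Request:
play_rows(
  targets=[
    {"tx": 0, "ty": 0, "tz": 0, "roll": 0, "claw": 1},
    {"tx": 0, "ty": 0, "tz": 0, "roll": 0, "claw": 1},
    {"tx": 0, "ty": 0, "tz": 0, "roll": 0, "claw": 1},
  ],
)

```text
time_s: 26.03
position: [456.4, 228.0, 196.3]
tool_rot: [0.723, 0.691, 0.0, -0.0]
contact_force: [0.5, -0.3, -0.4]
finger_gap: 1.001
```

Run:
```python
from w import *
o,c=wrist("w12"); meas(c,"green",pix(c,[458,228,54]),54,60)
go([457.5,228,42],-3)
```

```text
green 54 [458.  229.2  67.3  40.7  86.4] 2466
at [456.4 228.  196.3] jaw -2.6 move m [0.     0.0011 0.1543] roll 0.4 t 26.1 gap 0.996
```

View pics/w12.png

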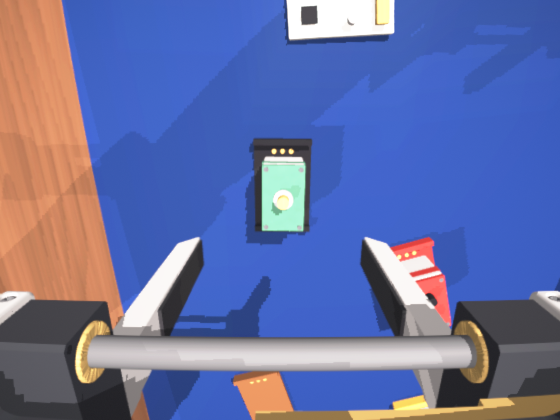

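Request:
play_rows(
  targets=[
    {"tx": 0, "ty": 0.001, "tz": 0.025, "roll": 0.4, "claw": 1},
    {"tx": 0, "ty": 0, "tz": 0.03, "roll": 0, "claw": 1},
    {"tx": 0, "ty": 0, "tz": 0.03, "roll": 0, "claw": 1},
    {"tx": 0, "ty": 0, "tz": 0.03, "roll": 0, "claw": 1},
    {"tx": 0, "ty": 0, "tz": 0.02, "roll": 0, "claw": 1},
  ],
)

```text
time_s: 26.5
position: [456.4, 227.6, 59.0]
tool_rot: [0.726, 0.688, -0.001, -0.0]
contact_force: [-0.3, -0.1, 0.5]
finger_gap: 0.998
```

Request:
play_rows(
  targets=[
    {"tx": 0, "ty": 0, "tz": 0.015, "roll": 0, "claw": 1},
    {"tx": 0, "ty": 0, "tz": 0, "roll": 0, "claw": 0.3},
    {"tx": 0, "ty": 0, "tz": 0, "roll": 0, "claw": 0.3},
    {"tx": 0, "ty": 0, "tz": 0, "roll": 0, "claw": 0.3},
    {"tx": 0, "ty": 0, "tz": 0, "roll": 0, "claw": 0.3},
  ],
)

```text
time_s: 26.92
position: [458.2, 228.4, 47.4]
tool_rot: [0.726, 0.688, 0.001, 0.0]
contact_force: [-0.6, 1.0, 0.5]
finger_gap: 0.752
```

```bash
python3 -c "
from w import *
go([457.5,228,42],-3)"
```

```text
at [458.2 228.4  47.4] jaw -3.0 move m [-0.0005 -0.0007  0.0054] roll -0.0 t 26.9 gap 0.752
```

Request:
play_rows(
  targets=[
    {"tx": 0, "ty": 0, "tz": 0.0045, "roll": 0, "claw": 0.2},
    {"tx": 0, "ty": 0, "tz": 0, "roll": 0, "claw": 0.2},
    {"tx": 0, "ty": 0, "tz": 0, "roll": 0, "claw": 0.2},
    {"tx": 0, "ty": 0, "tz": 0, "roll": 0, "claw": -1},
    {"tx": 0, "ty": 0, "tz": 0, "roll": 0, "claw": -1},
  ],
)

```text
time_s: 27.33
position: [457.4, 228.2, 41.9]
tool_rot: [0.726, 0.688, 0.0, 0.0]
contact_force: [1.1, -0.2, -0.8]
finger_gap: 0.493
```

Request:
play_rows(
  targets=[
    {"tx": 0, "ty": 0, "tz": 0, "roll": 0, "claw": -1},
    {"tx": 0, "ty": 0, "tz": 0, "roll": 0, "claw": -1},
    {"tx": 0, "ty": 0, "tz": 0, "roll": 0, "claw": -1},
    {"tx": 0, "ty": 0, "tz": 0, "roll": 0, "claw": -1},
    {"tx": 0, "ty": 0, "tz": 0, "roll": 0, "claw": -1},
  ],
  force=25,
)

```text
time_s: 27.75
position: [457.4, 228.2, 41.9]
tool_rot: [0.726, 0.688, 0.0, -0.0]
contact_force: [-0.1, 0.4, 1.5]
finger_gap: 0.427
```

Request:
play_rows(
  targets=[
    {"tx": 0, "ty": 0, "tz": -0.015, "roll": 0, "claw": -1},
    {"tx": 0, "ty": 0, "tz": -0.025, "roll": 0, "claw": -1},
    {"tx": 0, "ty": 0, "tz": -0.025, "roll": 0, "claw": -1},
    {"tx": 0, "ty": 0, "tz": -0.025, "roll": 0, "claw": -1},
    {"tx": 0, "ty": 0, "tz": -0.025, "roll": 0, "claw": -1},
  ],
)

```text
time_s: 28.17
position: [456.6, 227.8, 157.4]
tool_rot: [0.726, 0.688, -0.001, -0.0]
contact_force: [0.3, -0.2, -1.9]
finger_gap: 0.426
```

Request:
play_rows(
  targets=[
    {"tx": 0, "ty": 0, "tz": -0.015, "roll": 0, "claw": -1},
    {"tx": -0.0113, "ty": 0.0047, "tz": 0, "roll": 0, "claw": -1},
    {"tx": -0.0223, "ty": 0.0094, "tz": 0, "roll": 0, "claw": -1},
    {"tx": -0.0223, "ty": 0.0094, "tz": 0, "roll": 0, "claw": -1},
    {"tx": -0.0223, "ty": 0.0094, "tz": 0, "roll": 0, "claw": -1},
  ],
)

```text
time_s: 28.58
position: [485.4, 146.4, 170.5]
tool_rot: [0.725, 0.688, -0.001, -0.0]
contact_force: [0.9, -0.4, -1.3]
finger_gap: 0.425
```

Request:
play_rows(
  targets=[
    {"tx": -0.0223, "ty": 0.0094, "tz": 0, "roll": 0, "claw": -1},
    {"tx": -0.0223, "ty": 0.0094, "tz": 0, "roll": 0, "claw": -1},
    {"tx": -0.0223, "ty": 0.0094, "tz": 0, "roll": 0, "claw": -1},
    {"tx": -0.0223, "ty": 0.0094, "tz": 0, "roll": 0, "claw": -1},
    {"tx": -0.0223, "ty": 0.0094, "tz": 0, "roll": 0, "claw": -1},
  ],
)

```text
time_s: 29.0
position: [526.2, 32.1, 170.2]
tool_rot: [0.726, 0.688, -0.001, -0.001]
contact_force: [0.2, 0.3, -2.0]
finger_gap: 0.427
```

Request:
play_rows(
  targets=[
    {"tx": -0.0223, "ty": 0.0094, "tz": 0, "roll": 0, "claw": -1},
    {"tx": -0.0225, "ty": 0.002, "tz": 0, "roll": 0, "claw": -1},
    {"tx": -0.0229, "ty": -0.0063, "tz": 0, "roll": 0, "claw": -1},
    {"tx": -0.0229, "ty": -0.0063, "tz": 0, "roll": 0, "claw": -1},
    {"tx": -0.0229, "ty": -0.0063, "tz": 0, "roll": 0, "claw": -1},
  ],
)

```text
time_s: 29.42
position: [511.8, -80.5, 170.1]
tool_rot: [0.726, 0.688, -0.001, -0.001]
contact_force: [-0.6, -0.4, -1.9]
finger_gap: 0.425
```

```bash
python3 -c "
from w import *
go([464.7,-225.5,172],14)
print(r.get_obs()['qpos'].round(2) if hasattr(r.get_obs()['qpos'],'round') else r.get_obs()['qpos'])"
```

```text
at [511.8 -80.5 170.1] jaw -3.1 move m [-0.1473 -0.0392 -0.0017] roll -17.1 t 29.4 gap 0.425
[-0.19  0.56  0.43  1.95 -0.35  0.7   0.4 ]
```

Request:
play_rows(
  targets=[
    {"tx": -0.0225, "ty": -0.006, "tz": 0, "roll": 0, "claw": -1},
    {"tx": -0.0225, "ty": -0.006, "tz": 0, "roll": 0, "claw": -1},
    {"tx": -0.0225, "ty": -0.006, "tz": 0, "roll": 0, "claw": -1},
    {"tx": -0.0225, "ty": -0.006, "tz": 0, "roll": 0, "claw": -1},
    {"tx": -0.0225, "ty": -0.006, "tz": 0, "roll": 0, "claw": -1},
  ],
)

```text
time_s: 29.83
position: [475.6, -190.9, 170.3]
tool_rot: [0.726, 0.688, -0.001, -0.001]
contact_force: [0.2, -0.1, -1.9]
finger_gap: 0.421
```

Request:
play_rows(
  targets=[
    {"tx": -0.0225, "ty": -0.006, "tz": 0, "roll": -4, "claw": -1},
    {"tx": 0, "ty": 0, "tz": 0, "roll": -4.5, "claw": -1},
    {"tx": 0, "ty": 0, "tz": 0, "roll": -4.5, "claw": -1},
    {"tx": 0, "ty": 0, "tz": 0, "roll": -4, "claw": -1},
    {"tx": 0, "ty": 0, "tz": 0, "roll": 0, "claw": -1},
  ],
)

```text
time_s: 30.25
position: [468.8, -212.1, 170.4]
tool_rot: [0.616, 0.788, -0.0, -0.001]
contact_force: [0.4, 0.1, -1.3]
finger_gap: 0.424
```

Request:
play_rows(
  targets=[
    {"tx": 0, "ty": 0, "tz": 0, "roll": 0, "claw": -1},
    {"tx": 0, "ty": 0, "tz": 0, "roll": 0, "claw": -1},
    {"tx": 0, "ty": 0, "tz": 0, "roll": 0, "claw": -1},
  ],
)

```text
time_s: 30.5
position: [470.0, -211.4, 171.3]
tool_rot: [0.616, 0.787, -0.0, -0.0]
contact_force: [0.2, -0.2, -2.0]
finger_gap: 0.425
```

Run:
```python
from w import *
o,c=wrist("w13"); dockend(c,"green",np.array([464.7,-225.5]),104)
go([464.7,-225.5,42],14)
```

```text
green along max 50.9 across [-29.1  29.9] 1380
at [ 470.2 -211.4  171.4] jaw 13.9 move m [-0.0124 -0.0087  0.1294] roll -0.1 t 30.6 gap 0.423
```

View pics/w13.png

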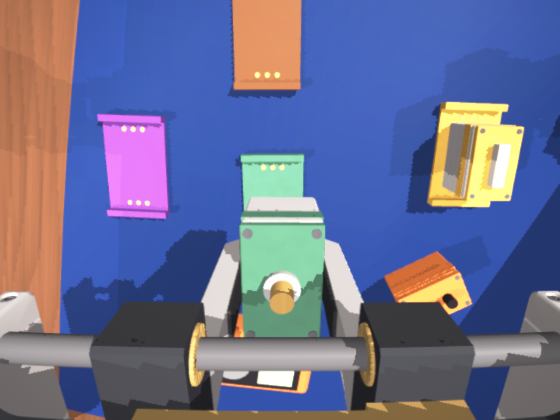

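Request:
play_rows(
  targets=[
    {"tx": -0.006, "ty": -0.0045, "tz": 0, "roll": 0, "claw": -1},
    {"tx": -0.006, "ty": -0.004, "tz": 0.015, "roll": 0, "claw": -1},
    {"tx": 0, "ty": 0, "tz": 0.025, "roll": 0, "claw": -1},
    {"tx": 0, "ty": 0, "tz": 0.025, "roll": 0, "claw": -1},
    {"tx": 0, "ty": 0, "tz": 0.025, "roll": 0, "claw": -1},
  ],
)

```text
time_s: 30.97
position: [465.2, -225.9, 81.1]
tool_rot: [0.616, 0.788, -0.0, 0.001]
contact_force: [0.1, 0.1, -0.5]
finger_gap: 0.424
```

Request:
play_rows(
  targets=[
    {"tx": 0, "ty": 0, "tz": 0.015, "roll": 0, "claw": -1},
    {"tx": 0, "ty": 0, "tz": 0.005, "roll": 0, "claw": -1},
    {"tx": 0, "ty": 0, "tz": 0, "roll": 0, "claw": -1},
    {"tx": 0, "ty": 0, "tz": 0, "roll": 0, "claw": -1},
    {"tx": 0, "ty": 0, "tz": 0, "roll": 0, "claw": -1},
  ],
)

```text
time_s: 31.38
position: [465.8, -225.7, 62.8]
tool_rot: [0.616, 0.788, 0.0, 0.001]
contact_force: [-0.5, -0.2, -1.0]
finger_gap: 0.422
```

```bash
python3 -c "
from w import *
go([464.7,-225.3,41.5],14)"
```

```text
at [ 465.8 -225.7   62.8] jaw 13.9 move m [ 0.0007 -0.001   0.0213] roll -0.1 t 31.4 gap 0.422
```

Request:
play_rows(
  targets=[
    {"tx": 0, "ty": -0.0005, "tz": 0.009, "roll": 0, "claw": -1},
    {"tx": 0, "ty": 0, "tz": 0.006, "roll": 0, "claw": -1},
    {"tx": 0, "ty": 0, "tz": 0.003, "roll": 0, "claw": -1},
    {"tx": 0, "ty": 0, "tz": 0.002, "roll": 0, "claw": -1},
    {"tx": 0, "ty": 0, "tz": 0, "roll": 0, "claw": -1},
  ],
)

```text
time_s: 31.8
position: [464.4, -225.1, 41.8]
tool_rot: [0.616, 0.788, 0.0, -0.0]
contact_force: [-0.5, 1.7, 0.7]
finger_gap: 0.427
```

Request:
play_rows(
  targets=[
    {"tx": 0, "ty": 0, "tz": 0.001, "roll": 0, "claw": -1},
    {"tx": 0, "ty": 0, "tz": 0, "roll": 0, "claw": -1},
    {"tx": 0, "ty": 0, "tz": 0, "roll": 0, "claw": -1},
  ],
)

```text
time_s: 32.05
position: [464.4, -225.1, 41.8]
tool_rot: [0.616, 0.788, 0.0, -0.0]
contact_force: [-2.2, 1.4, 11.4]
finger_gap: 0.422
```

Landed; release, rise, and check all three with the top and wrist cameras.

Request:
play_rows(
  targets=[
    {"tx": 0, "ty": 0, "tz": -0.001, "roll": 0, "claw": -1},
    {"tx": 0, "ty": 0, "tz": 0, "roll": 0, "claw": 0.6},
    {"tx": 0, "ty": 0, "tz": 0, "roll": 0, "claw": 0.6},
    {"tx": 0, "ty": 0, "tz": 0, "roll": 0, "claw": 0.6},
    {"tx": 0, "ty": 0, "tz": 0, "roll": 0, "claw": 0.6},
  ],
)

```text
time_s: 32.47
position: [464.6, -225.2, 41.6]
tool_rot: [0.616, 0.788, -0.0, -0.0]
contact_force: [0.1, -0.4, 0.3]
finger_gap: 0.673
```

Request:
play_rows(
  targets=[
    {"tx": 0, "ty": 0, "tz": -0.02, "roll": 0, "claw": 0.6},
    {"tx": 0, "ty": 0, "tz": -0.035, "roll": 0, "claw": 0.6},
    {"tx": 0, "ty": 0, "tz": -0.035, "roll": 0, "claw": 0.6},
    {"tx": 0, "ty": 0, "tz": -0.035, "roll": 0, "claw": 1},
    {"tx": 0, "ty": 0, "tz": -0.03, "roll": 0, "claw": 1},
  ],
)

```text
time_s: 32.88
position: [464.6, -225.4, 198.8]
tool_rot: [0.616, 0.788, 0.0, 0.0]
contact_force: [0.9, 0.5, 0.4]
finger_gap: 0.908
```

Request:
play_rows(
  targets=[
    {"tx": 0, "ty": -0.03, "tz": -0.02, "roll": 0, "claw": 1},
    {"tx": 0, "ty": -0.03, "tz": -0.02, "roll": 0, "claw": 1},
    {"tx": 0, "ty": 0, "tz": 0, "roll": 0, "claw": 1},
    {"tx": 0, "ty": 0, "tz": 0, "roll": 0, "claw": 1},
    {"tx": 0, "ty": 0, "tz": 0, "roll": 0, "claw": 1},
  ],
)

```text
time_s: 33.3
position: [406.9, -239.4, 236.6]
tool_rot: [0.616, 0.788, 0.0, 0.0]
contact_force: [0.4, 0.2, -0.5]
finger_gap: 1.004
```

Run:
```python
from w import *
o,c=wrist("w14"); t=r.camera("top"); s=r.camera("scene")
a=t["pixels"][100:330,90:460]; b=s["pixels"][80:360,160:440]
im=np.zeros((600,800,3),np.uint8); a=cv2.resize(a,(480,298),interpolation=cv2.INTER_CUBIC); 
im[:298,:480]=a; im[300:,:]=0; im[300:600,:300]=cv2.resize(b,(300,300)); im[300:,310:710]=cv2.resize(c["pixels"],(400,300))
cv2.imwrite("pics/final.png",im[:,:,::-1])
# edges of the two white dock margins: lid corner check via saturation-independent luminance left to the crop
for X,n in (([606,104,54],"red"),([637,-131.5,54],"yel"),([464.7,-225.3,54],"grn")): print(n,pix(t,X),pix(s,X),pix(c,X))
d=dict(np.load("top0.npz"));
print("mean moved diff bystanders",[float(np.abs(t["pixels"][y:y+60,x:x+60].astype(int)-d["pixels"][y:y+60,x:x+60]).mean().round(1)) for x,y in ((265,115),(395,225),(108,205))])
big=np.hstack([cv2.resize(t["pixels"][y-30:y+30,x-30:x+30],(260,260),interpolation=cv2.INTER_CUBIC) for x,y in ((245,207),(325,198),(357,257))]+[])
sm=np.hstack([cv2.resize(s["pixels"][y-35:y+35,x-35:x+35],(260,260),interpolation=cv2.INTER_CUBIC) for x,y in ((293,245),(237,190),(272,145))])
cv2.imwrite("pics/final2.png",np.vstack([big,sm])[:,:,::-1]); print(o["contact_force"],o["time_s"])
```

```text
red [241, 203] [294, 243] [581, -111]
yel [324, 194] [234, 185] [520, 142]
grn [357, 255] [270, 137] [337, 188]
mean moved diff bystanders [21.0, 72.3, 17.5]
[ 0.42457526  0.17847202 -0.4625302 ] 33.3
```

View pics/final2.png

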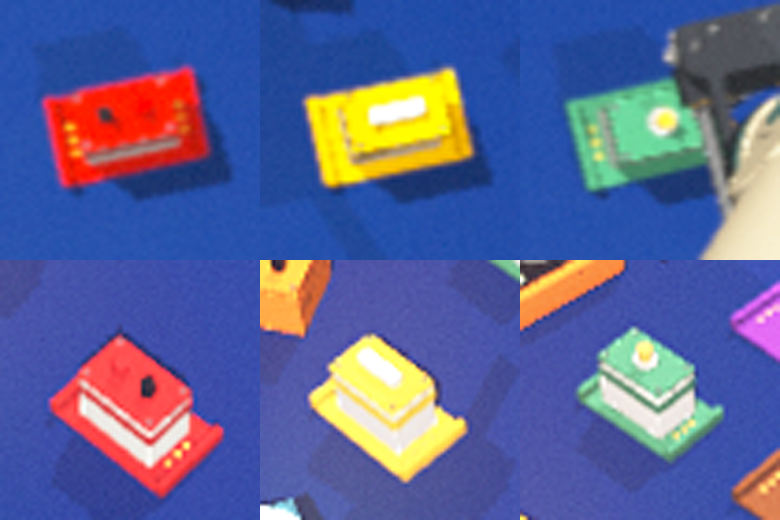

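View pics/final.png

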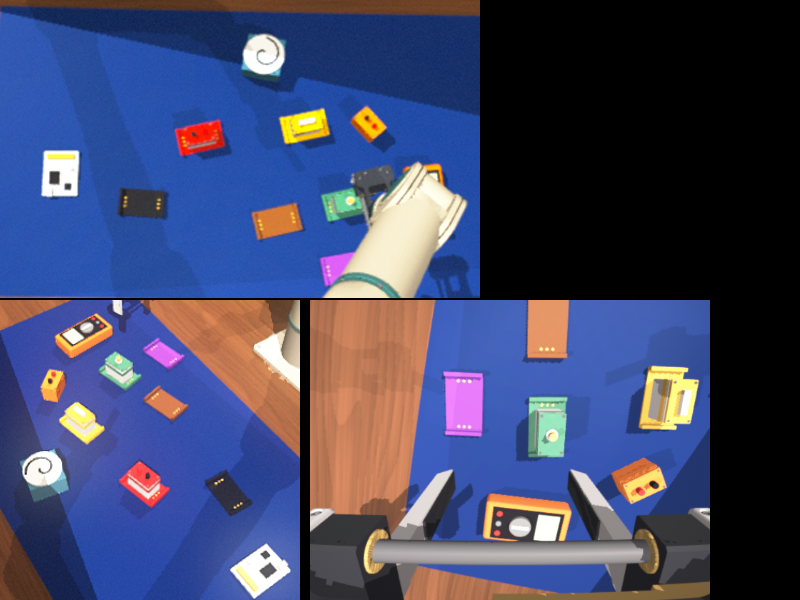

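Run:
```python
from w import *
from m import rng
rng["white"]=[((0,0,190),(180,70,255))]; rng["pb"]=[((0,0,0),(180,255,110))]
t=r.camera("top"); s=r.camera("scene"); o,c=wrist()
for n,k,col,X,z,w in (("yellow resistor",s,"white",[637,-131.5,63],63,7),("yellow resistor",t,"white",[637,-131.5,63],63,9),("green socket",c,"white",[464.7,-225.3,58],58,16)):
    p=blob(k,col,pix(k,X),w).mean(0); print(n,plane(k,[p],z)[0].round(1))
b=blob(c,"green",pix(c,[464.7,-225.3,30]),75); print("green dock+module hull",rect(c,b,8))
```

```text
yellow resistor [ 636.8 -131.4   63. ]
yellow resistor [ 638.2 -135.1   63. ]
green socket [ 465.3 -225.    58. ]
green dock+module hull [ 465.2 -225.6  101.9   61.8  -76.1]
```

```bash
python3 -c "
from rig import r
o=r.get_obs(); print(o['time_s'],o['contact_force']); print(r.job_done())"
```

```text
33.6 [-0.66062251 -0.67072539 -0.17435263]
the job is handed in; nothing more can be done
None
```

I moved each module to the dock of its own colour and handed the job in at 33.6 s; no verdict was reported. The order was green to the spare dock, red to the red dock, yellow to the yellow dock, then green from the spare to the green dock. The orange look-alike module and the orange and magenta look-alike docks were not touched.

**Last checks:**
- **Seating:** the final pictures show all three modules upright between their lips. The gripper is open and clear, with no contact force.
- **Yellow and green:** the yellow resistor measured (636.8, -131.4) mm against a dock centre of (637, -131.5). The green socket measured (465.3, -225.0) mm against (464.7, -225.3).
- **Red:** I had no separate final measurement of its centre. The TCP at release and the offset measured before the grasp put it within about 2 mm of the dock centre (606, 104).
- **Bystanders:** the spiral box and circuit board look unmoved in the last pictures. The arm hid part of the multimeter in the top view, but the scene and wrist views show it undisturbed. I did not measure any of them: an image-difference check was inconclusive because of arm and shadow changes.

**What disagreed:**
- The top camera read y about 3.5 mm lower than the wrist and scene cameras, so I relied on the wrist camera.
- Two-view lid heights came out at 44–51 mm against the expected 54 mm, which I put down to the coloured side band biasing the masks. I set the final seating heights by contact force instead.

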